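# Pack backing pads in a slide-cover case and reset the piece counter

## Task

Slide the cover of the blue case fully open, put every backing pad lying on the bench into a pocket of its own shape, one to a pocket, sitting flat on the pocket floor with its boss up, and then slide the cover fully shut over them. Only after the cover is shut, turn the counter's reset knob back (anticlockwise) to its zero stop for the next case. Leave the tape roll, tin and scraper where they are.

Things in the scene. Friction and masses are not known exactly. Their poses are not given: they have to be found in the camera images.
- case: Blue case fixed to the bench. Origin: on the bench under the centre of the open compartment; z up. Outside 206 mm along x; compartment 146 mm along y (walls 5 mm), then a closed deck 146 mm further to +y. Side walls (x = +-100 mm) 48 mm high, end walls and deck 40 mm. Plywood insert, top 14 mm above the bench, with pockets 60 mm apart: three round at y = -30 mm, three square at y = +30 mm.
- cover (a joint): Slide of the flat aluminium cover (192 x 146 x 5 mm, top face 45.5 mm above the bench) in m: 0 = fully shut over the compartment, 0.146 = fully open, over the deck; it moves along the case's +y and stays where it is left (about 2 N friction).
- cover_grip (a point): Centre of the black grip bar on the middle of the cover: 64 mm along the case's x, 14 mm along its y (pinch this), from 45.5 to 67.5 mm above the bench; this point is 58.5 mm above the bench.
- round_pocket0 (a point): A round pocket (54 mm across) in the case's insert. The pocket is 6 mm deep and 4 mm wider than the pad; this point is the centre of its floor (8 mm above the bench), axes as the case.
- square_pocket0 (a point): A square pocket (48 x 48 mm, sides along the case's axes) in the case's insert. The pocket is 6 mm deep and 4 mm wider than the pad; this point is the centre of its floor (8 mm above the bench), axes as the case.
- round_pocket1 (a point): A round pocket (54 mm across) in the case's insert. The pocket is 6 mm deep and 4 mm wider than the pad; this point is the centre of its floor (8 mm above the bench), axes as the case.
- square_pocket1 (a point): A square pocket (48 x 48 mm, sides along the case's axes) in the case's insert. The pocket is 6 mm deep and 4 mm wider than the pad; this point is the centre of its floor (8 mm above the bench), axes as the case.
- round_pocket2 (a point): A round pocket (54 mm across) in the case's insert. The pocket is 6 mm deep and 4 mm wider than the pad; this point is the centre of its floor (8 mm above the bench), axes as the case.
- square_pocket2 (a point): A square pocket (48 x 48 mm, sides along the case's axes) in the case's insert. The pocket is 6 mm deep and 4 mm wider than the pad; this point is the centre of its floor (8 mm above the bench), axes as the case.
- round_pad0: Round backing pad (may be absent): grey disc 50 mm across, 8 mm thick, with a round steel boss 16 mm across and 18 mm tall on top. Origin: centre of its underside; z up through the boss.
- round_pad1: Round backing pad (may be absent): grey disc 50 mm across, 8 mm thick, with a round steel boss 16 mm across and 18 mm tall on top. Origin: centre of its underside; z up through the boss.
- round_pad2: Round backing pad (may be absent): grey disc 50 mm across, 8 mm thick, with a round steel boss 16 mm across and 18 mm tall on top. Origin: centre of its underside; z up through the boss.
- square_pad0: Square backing pad (may be absent): grey plate 44 x 44 mm, 8 mm thick, with a square steel boss 16 x 16 mm and 18 mm tall on top, sides parallel to the plate's, along its x and y. Origin: centre of its underside; z up through the boss.
- square_pad1: Square backing pad (may be absent): grey plate 44 x 44 mm, 8 mm thick, with a square steel boss 16 x 16 mm and 18 mm tall on top, sides parallel to the plate's, along its x and y. Origin: centre of its underside; z up through the boss.
- square_pad2: Square backing pad (may be absent): grey plate 44 x 44 mm, 8 mm thick, with a square steel boss 16 x 16 mm and 18 mm tall on top, sides parallel to the plate's, along its x and y. Origin: centre of its underside; z up through the boss.
- counter: Grey piece counter fixed to the bench, 96 x 96 x 28 mm, with a white dial and a black reset knob on top. Origin: centre of its underside; the long thick zero mark lies on the dial towards its +x.
- reset_knob (a joint): Angle of the reset knob in rad: 0 = at the zero stop (white pointer at the zero mark, the counter's +x); grows clockwise seen from above, to 2.8. So resetting turns it anticlockwise from above. It stays where it is left.
- knob_grip (a point): On the knob's axis, 50 mm above the bench, at the height to grip: bar grip 44 mm long, 13 mm thick, from 38 to 60 mm above the bench, on a skirt 48 mm across. This point's x axis runs along the bar to the white pointer end and turns with the knob.
- tape_roll: Bystander: roll of packing tape lying flat, 100 mm across, 48 mm high. Origin: centre of its underside.
- glue_tin: Bystander: glue tin, 66 mm across, 70 mm tall. Origin: centre of its underside.
- scraper: Bystander: hand scraper 200 mm long lying on the bench. Origin: its underside, near the middle.
Things that resemble listed ones, but are neither listed nor needed, are in the scene too. What is shaped like the square_pad0 but orange is not meant.

How it is judged:
By the outcome, as a careful person would: the job done as asked, in the order asked, and still so for the second after the job is handed in, with the robot touching nothing.
Of round_pad0, round_pad1, round_pad2, square_pad0, square_pad1, square_pad2 only 4 to 6 are there at a start; the rules pass over those that are not, and their reading is None.
At some moment in a run one of round_pad0, round_pad1, round_pad2, square_pad0, square_pad1, square_pad2 may be knocked a few centimetres aside while the robot is not near it.
Once in a run the grip may slacken for a moment while it holds something.
It also fails if it takes over 210 s, if anything falls off the work surface, if the arm or the gripper's body presses on something with over 40 N, if the wrist force passes 120 N, or if a joint passes its speed limit or range.

## Robot

A 7-joint arm with a two-finger parallel gripper is mounted at the origin on the work surface. World frame = base frame: x ahead of the robot, y to its left, z up, the work surface at z = 0. Lengths are in m, angles in rad, forces in N, time in s.
With the tool pointing down it reaches from about 0.425 to 0.925 m from the base axis. Payload 6.8 kg.
Tool frame: the origin (TCP) lies between the finger pads; the fingertips stand r.tcp_to_tips ahead of it and the grasp point (between the pads) is the TCP (r.tcp_to_tips is the distance from the TCP to the fingertips, in m); z points along the fingers, y is the line along which they close (so a half turn about z gives the same grasp; the last joint's range is limited). The gripper opens to 85 mm and grips with 20 to 120 N. Pads are 22 mm wide; open, the fingers measure 114 mm over their backs; the gripper's body (76 mm by 85 mm) begins 54 mm behind the grasp point. The pads swing forward as they close: fully open they stand 13 mm farther back than shut.
Start: joints at [1.044, 0.477, 0.022, 1.555, -0.011, 1.109, -0.083], TCP at [0.275, -0.617, 0.25] pointing down, gripper open.
Joint ranges: [-2.96, 2.96], [-0.34, 2.1], [-1.41, 1.46], [0.24, 2.44], [-1.37, 4.51], [0.17, 1.92], [-2.96, 2.96]. Speed limits (rad/s): [2.39, 2.39, 3.14, 3.14, 3.14, 3.14, 3.14].

## Interface

Orientations are given as a rotation vector (axis times angle).
In Python, from bench import r gives the robot as it stands.
- The arm moves only by the tool servo_tool, never from a script. Its argument "commands" is a list of rows, each a list of 2 entries, a list of its own where there are three numbers: the shift along the tool's x, y, z normalised to -1 to 1, where 1 is 250 mm, then the turn, a rotation vector about the tool's x, y, z normalised to -1 to 1, where 1 is 90 degrees. In form: [[[dx, dy, dz], [ax, ay, az]], ...]. A call has 1 to 20 rows; each row is the pose to reach, as a shift and turn from the pose commanded when the call began, along the tool's axes at that moment; what a row does not reach only later rows make up. A row lasts 1/10 s, in which the tool goes at most 50 mm and 8.59 degrees, less where a joint would pass 70% of its speed; a pose out of reach is approached as far as the arm can. A call with a number of a shift or a turn outside -1 to 1 is refused whole. A call with a gripper value outside its range is refused whole. "claw" is the closure, from 0 (fully open) to 1 (shut), set as the call begins (left out, the last holds). The fingers move at their own pace and stop on an object; "squeeze" is the grip in N (left out, the last holds). Time passes only in rows, so rows that repeat a pose let the fingers close. It gives the time, the measured TCP pose, the force, the opening and the grip force at its end, in the units of the state.
- r.get_obs(): the state, without advancing time (a new reading comes with each control period).
- r.grab_frame(name): name is "side" or "top"; returns (picture, depth): 480x640x3 uint8, red, green, blue; 480x640 float32, m along the optical axis (not along the pixel's ray), 0 where there is no reading.
- r.camera_model(name): a dict with "fx", "fy", "cx", "cy" (pixels), "extrinsics" (4x4, takes a point from camera to world coordinates). Camera axes: x right, y down, z forward; pixel columns grow to the right and rows downward; lengths in m; the calibration is good to about 2 mm. A picture is of the moment at which its call begins. camera_model takes no time and is no camera call.
- r.hand_in(): hands the job in; it is judged then, once.
Trained networks look in the newest picture that a camera, given by its name, has taken for a name from the list of things; names that differ only in an ending like _2 or _b are one class to them, and where a whole thing is asked for, a point or a joint stands for the part that bears it (a point fixed in the world has none). Each returns a list of dicts, best first, with "confidence" (0 to 1); they miss things now and then, are a little off and sometimes report something else, mostly with a low value. They report only what shows in the picture. A call takes as long as a camera call. They do not tell look-alikes from the thing itself.
- r.boxes_of(camera, target): "uv" ([column, row] in pixels, amid what is visible of it).
- r.mark_of(camera, target): "uv" ([column, row] in pixels: a listed point, or the origin of a listed thing).
The state is a dict: "clock": time; "joints": joint angles; "qvel": joint speeds; "tau": joint torques, N m; "tcp_pos": TCP position; "orientation": TCP orientation; "contact_force": force on the tool from outside, world axes, zero at the start; "moment": the same for the moment, N m; "grip_width": finger opening in m; "gripper_force": force on a finger pad.
Only numpy, scipy, OpenCV 4.12 (cv2) and the standard library are available. Lean on these libraries where they do the work, as an engineer would, in place of code of your own. Each camera call takes 0.05 s, during which the arm holds its last target. There are 200 camera calls.

## Working session

There is one attempt and no reset: what is moved stays moved. The work goes in short steps, Python scripts to look and compute and a tool call to move; the robot and the scene stay as the last step left them, time stands still between calls to the robot, and variables do not carry over. Pictures are saved under pics/ and viewed, at most 14 in all, crops included, and the job is handed in when it is done.

Besides the shell and the picture viewer there is one more tool, called after "Request:" as name([rows], argument=value, ...), one row to a line, values as JSON. servo_tool: Moves the arm, as the interface text tells. Scaled input: -1 to 1 covers 250 mm each way for a shift and 90 degrees each way for a turn. Its arguments: {"type":"object","properties":{"commands":{"type":"array"},"claw":{"type":"number"},"squeeze":{"type":"number"}},"required":["commands"]}

```bash
ls; mkdir -p pics
python3 - <<'E'
from bench import r
import cv2,numpy as np
o=r.get_obs(); print({k:np.round(v,3) for k,v in o.items()}, r.tcp_to_tips)
for c in ("top","side"):
    p,d=r.grab_frame(c); cv2.imwrite(f"pics/{c}0.png",p[:,:,::-1]); np.save(f"{c}0.npy",d)
    m=r.camera_model(c); print(c,m)
E
```

```text
pics
{'clock': np.float64(0.0), 'joints': array([ 1.044,  0.478,  0.022,  1.556, -0.012,  1.109, -0.083]), 'qvel': array([-0.001,  0.002,  0.   , -0.002,  0.001, -0.001, -0.   ]), 'tau': array([-1.0000e-03, -5.9646e+01,  1.6080e+00, -2.8120e+01,  1.3000e-02,
        9.0000e-03, -0.0000e+00]), 'tcp_pos': array([ 0.274, -0.616,  0.249]), 'orientation': array([-3.071e+00, -6.530e-01,  1.000e-03]), 'contact_force': array([ 0.164,  0.391, -0.616]), 'moment': array([ 0.018,  0.009, -0.047]), 'gripper_force': np.float64(0.0), 'grip_width': np.float64(0.085)} 0.019
top {'fx': 474.1427052067889, 'fy': 474.1427052067889, 'cx': 319.140737783701, 'cy': 242.36608576792813, 'extrinsics': array([[ 0.0172252 , -0.98887923,  0.14771989,  0.48809416],
       [-0.9994458 , -0.0212383 , -0.02563271, -0.12699784],
       [ 0.02848497, -0.14719649, -0.98869702,  0.81851428],
       [ 0.        ,  0.        ,  0.        ,  1.        ]])}
side {'fx': 490.75705491510666, 'fy': 490.75705491510666, 'cx': 325.0615067456703, 'cy': 240.73271414330063, 'extrinsics': array([[-0.68784764, -0.51082025,  0.51568236,  0.06515906],
       [-0.72573054,  0.47082847, -0.50163307,  0.35868662],
       [ 0.0134464 , -0.71929356, -0.69457611,  0.7765557 ],
       [ 0.        ,  0.        ,  0.        ,  1.        ]])}
```

View pics/top0.png

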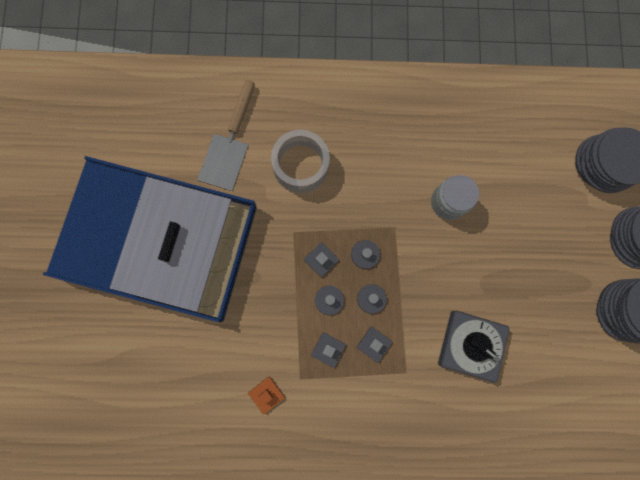

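View pics/side0.png

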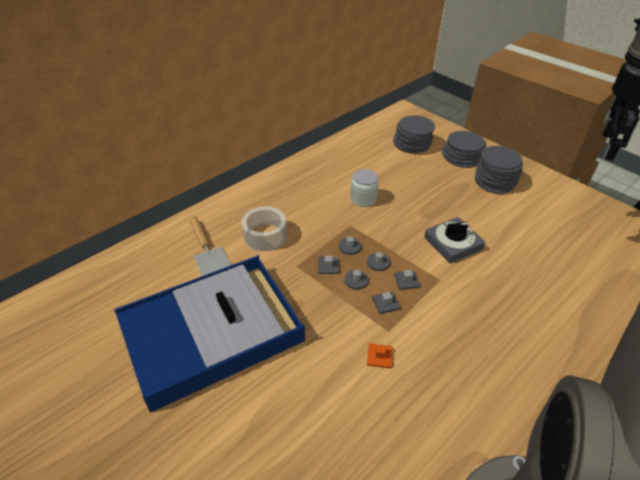

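The top picture shows six grey pads on a mat: squares at about (321,260), (329,350) and (375,345), rounds at (366,254), (329,300) and (373,299). The orange look-alike at (266,396) is not meant, because of its colour. The case is at about (150,240) with its cover part open and the grip bar at (170,242). The counter is at (478,346) with its pointer towards (495,355). The side picture agrees.

```bash
cat > h.py <<'E'
from bench import r
import numpy as np, cv2
def cam(c):
    m=r.camera_model(c); return np.array([[m['fx'],0,m['cx']],[0,m['fy'],m['cy']],[0,0,1]]),np.array(m['extrinsics'])
def ray(c,uv):
    K,E=cam(c); d=E[:3,:3]@np.linalg.inv(K)@np.array([*uv,1.]); return E[:3,3],d
def onz(c,uv,z):
    o,d=ray(c,uv); return o+d*(z-o[2])/d[2]
def tri(a,b):   # a,b=(cam,uv); midpoint and gap
    o1,d1=ray(*a);o2,d2=ray(*b); s=np.linalg.lstsq(np.c_[d1,-d2],o2-o1,rcond=None)[0]
    p,q=o1+s[0]*d1,o2+s[1]*d2; return (p+q)/2,np.linalg.norm(p-q)
def proj(c,P):
    K,E=cam(c); p=K@(E[:3,:3].T@(np.asarray(P)-E[:3,3])); return p[:2]/p[2]
def cloud(c,d):
    K,E=cam(c); v,u=np.mgrid[:480,:640]; q=np.stack([u,v,np.ones_like(u)],-1)@np.linalg.inv(K).T*d[...,None]
    return q@E[:3,:3].T+E[:3,3]
E
python3 - <<'E'
from h import *
X=cloud("top",np.load("top0.npy")); im=cv2.imread("pics/top0.png")
z=X[...,2]
for n,(u,v) in dict(bench=(280,340),mat=(350,275),sq=(322,258),boss=(374,297),cover=(200,210),bar=(170,242),deck=(90,220),wall=(250,230),knob=(478,346),dial=(460,345),orange=(266,390)).items():
    print(n,np.round(np.median(X[v-1:v+2,u-1:u+2].reshape(-1,3),0),4))
for t in ("case","cover_grip","round_pad0","square_pad0","counter","knob_grip","round_pocket0","square_pocket0"):
    for c in ("top","side"):
        print(t,c,[(np.round(x['uv'],1).tolist(),round(x['confidence'],2)) for x in r.mark_of(c,t)])
b=im[225:385,290:410]; k=im[300:390,430:520]
cv2.imwrite("pics/crop1.png",np.hstack([cv2.resize(b,None,fx=3.5,fy=3.5,interpolation=2),cv2.resize(cv2.resize(k,(0,0),fx=3.5,fy=3.5,interpolation=2),(315,560))]))
E
```

```text
bench [ 0.4422 -0.085   0.0007]
mat [ 0.5543 -0.2026  0.0015]
sq [ 0.58   -0.1528  0.0262]
boss [ 0.5164 -0.2406  0.0263]
cover [0.6537 0.0511 0.0452]
bar [0.5958 0.0903 0.0678]
deck [0.6337 0.2308 0.0396]
wall [ 0.6287 -0.0274  0.0022]
knob [ 0.4411 -0.4006  0.0603]
dial [ 0.4404 -0.3818  0.0302]
orange [ 0.3631 -0.0657  0.0214]
case top [([202.4, 252.4], 0.6)]
case side [([246.9, 316.6], 0.74), ([348.0, 249.3], 0.17)]
cover_grip top [([171.2, 240.6], 0.94)]
cover_grip side [([225.4, 306.4], 0.7), ([266.1, 237.0], 0.54)]
round_pad0 top [([371.0, 297.4], 0.97), ([329.0, 302.6], 0.85), ([363.5, 256.1], 0.72), ([299.5, 164.9], 0.44)]
round_pad0 side [([378.7, 264.1], 0.8), ([352.9, 277.1], 0.57), ([346.1, 246.2], 0.52)]
square_pad0 top [([267.6, 392.5], 0.77), ([371.1, 345.8], 0.72), ([318.7, 261.2], 0.69), ([328.3, 350.2], 0.66)]
square_pad0 side [([388.3, 301.9], 0.97), ([326.8, 263.5], 0.8), ([406.4, 281.8], 0.6), ([376.4, 356.7], 0.6)]
counter top [([472.6, 343.6], 0.58)]
counter side [([453.8, 241.8], 0.7), ([224.9, 305.4], 0.19)]
knob_grip top [([483.1, 348.0], 0.79), ([372.0, 345.0], 0.35), ([331.5, 302.4], 0.28)]
knob_grip side [([456.3, 226.5], 0.71)]
round_pocket0 top [([204.1, 288.9], 0.88), ([224.0, 222.9], 0.81), ([211.9, 258.5], 0.73), ([484.3, 348.8], 0.32)]
round_pocket0 side [([248.7, 286.7], 0.83), ([271.5, 331.2], 0.67), ([258.7, 309.3], 0.59)]
square_pocket0 top []
square_pocket0 side [([233.0, 320.8], 0.66), ([327.5, 266.4], 0.62), ([216.5, 302.7], 0.61), ([241.5, 346.8], 0.56)]
```

View pics/crop1.png

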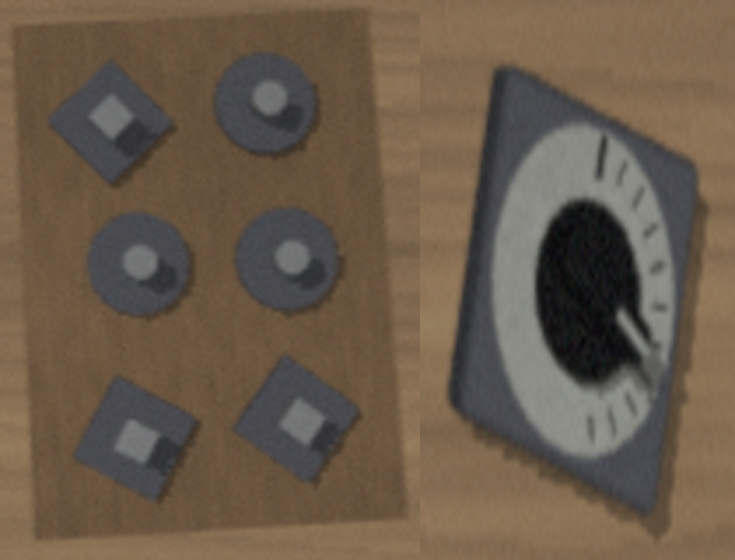

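```bash
cat >> h.py <<'E'
def pads(c,d,im):
    """bosses of grey pads from the depth: list of (kind-free) xy, z top, plate rect"""
    X=cloud(c,d); z=X[...,2]; out=[]
    m=((z>.0195)&(z<.034)).astype(np.uint8)
    n,l,s,_=cv2.connectedComponentsWithStats(m)
    for i in range(1,n):
        if not 25<s[i,4]<260: continue
        P=X[l==i]; ctr=np.median(P,0)
        if np.ptp(P[:,0])>.035 or np.ptp(P[:,1])>.035: continue
        (bx,by),bw,ba=cv2.minAreaRect((P[:,:2]*1000).astype(np.float32))
        near=(np.hypot(X[...,0]-ctr[0],X[...,1]-ctr[1])<.042)&(z>.0045)&(z<.034)
        Q=X[near]; (px,py),pw,pa=cv2.minAreaRect((Q[:,:2]*1000).astype(np.float32))
        fill=near.sum()
        v,u=np.nonzero(l==i); col=im[v,u].mean(0)
        out.append(dict(xy=P[:,:2].mean(0),z=ctr[2],uv=(u.mean(),v.mean()),brect=np.round([bx,by,*bw,ba],1),prect=np.round([px,py,*pw,pa],1),col=col.round()))
    return out
E
python3 - <<'E'
from h import *
for c in ("top","side"):
    print(c)
    for p in pads(c,np.load(c+"0.npy"),cv2.imread(f"pics/{c}0.png")): print(np.round(p['xy'],4),round(p['z'],4),np.round(p['uv']),p['brect'],p['prect'],p['col'])
    X=cloud(c,np.load(c+"0.npy")); z=X[...,2]; case=(X[...,1]>-.06)&(X[...,0]<.8)&(X[...,0]>.42)
    f=lambda m:np.round(np.concatenate([np.ravel(t) for t in cv2.minAreaRect((X[m][:,:2]*1000).astype(np.float32))]),1)
    im=cv2.imread(f"pics/{c}0.png"); 
    op=lambda m:cv2.morphologyEx(m.astype(np.uint8),cv2.MORPH_OPEN,np.ones((3,3)))>0
    print("bar",f(op(case&(z>.06)&(z<.075))),"case",f(op(case&(z>.03)&(z<.075))))
    sat=cv2.cvtColor(im,cv2.COLOR_BGR2HSV)[...,1]
    print("cover",f(op(case&(z>.041)&(z<.05)&(sat<80))))
    kn=(X[...,1]<-.35)&(X[...,1]>-.46)&(X[...,0]<.5)&(X[...,0]>.38)
    print("knob",f(op(kn&(z>.05)&(z<.07))),"counter",f(op(kn&(z>.02)&(z<.035))))
tp=[(224,222.9),(211.9,258.5),(204.1,288.9)];sp=[(248.7,286.7),(258.7,309.3),(271.5,331.2)]
for a,b in zip(tp,sp): print(np.round(tri(("top",a),("side",b))[0],4),tri(("top",a),("side",b))[1].round(4),onz("top",a,.008).round(4))
print("grip",tri(("top",(171.2,240.6)),("side",(225.4,306.4))), "knob",tri(("top",(483.1,348)),("side",(456.3,226.5))))
E
```

```text
top
[ 0.8844 -0.0149] 0.0207 [247.  87.] [884.2 -15.2  12.   26.8  74. ] [875.5 -14.2  40.5  65.5  46. ] [ 78. 103. 125.]
[ 0.6722 -0.0135] 0.0266 [241. 202.] [672.3 -13.6  32.4   1.2  77.1] [669.9 -11.6  52.2  79.2  88.1] [46. 33. 26.]
[ 0.5906 -0.2281] 0.0267 [367. 253.] [ 590.4 -228.2   15.5   15.1   50. ] [ 593.7 -227.    68.2   64.4    1.4] [109. 108. 107.]
[ 0.58  -0.152] 0.0263 [322. 258.] [ 580.  -152.    15.6   15.8   46.5] [ 578.8 -154.4   76.9   54.3   63.6] [110. 109. 108.]
[ 0.5107 -0.1668] 0.0268 [330. 300.] [ 510.9 -166.5   14.9   14.8    0.7] [ 516.  -166.4   56.2   55.2   42.5] [112. 111. 110.]
[ 0.5144 -0.2394] 0.0264 [373. 298.] [ 513.9 -239.7   14.9   15.3    1.4] [ 514.9 -239.8   48.7   64.3   85.8] [110. 109. 108.]
[ 0.438  -0.2439] 0.0263 [376. 345.] [ 438.  -244.1   16.1   15.9   54.7] [ 440.8 -244.2   69.4   55.4   64.1] [113. 112. 111.]
[ 0.428  -0.1664] 0.0262 [329. 351.] [ 427.9 -166.6   15.9   15.8   63. ] [ 423.1 -172.4   58.4   47.1   63.2] [114. 113. 112.]
[ 0.3535 -0.0654] 0.0261 [265. 397.] [353.2 -65.2  15.9  16.4  38.3] [354.5 -63.5  56.4  45.3  39
[... 940 characters left out ...]
430.9 -169.5   74.1   57.1   64. ] [118. 125. 126.]
[ 0.3509 -0.0641] 0.026 [381. 349.] [351.8 -64.9  15.9  16.8  40. ] [351.9 -57.1  54.5  57.6  41. ] [ 25.  80. 179.]
bar [596.   94.8  14.7  66.6  76.1] case [605.6 128.3 292.5 210.9  76.1]
cover [598.1  94.8 147.8 200.   76.1]
knob [ 437.7 -408.    43.9   15.5   52. ] counter [ 437.6 -408.6   98.1   99.1   75.1]
[0.638  0.0156 0.0155] 0.0006 [0.6397 0.0172 0.008 ]
[0.5779 0.0347 0.0142] 0.0031 [0.5774 0.0348 0.008 ]
[0.5261 0.0463 0.0063] 0.0016 [0.5254 0.0453 0.008 ]
grip (array([0.60036036, 0.09297814, 0.05284224]), np.float64(0.00032939170784336867)) knob (array([ 0.43902034, -0.41067962,  0.05142925]), np.float64(0.003872040899299849))
```

```bash
cat >> h.py <<'E'
from scipy.spatial.transform import Rotation as R
def down(yaw): # tool x at yaw (deg), z down
    a=np.radians(yaw); x=np.array([np.cos(a),np.sin(a),0]); return R.from_matrix(np.c_[x,np.cross([0,0,-1],x),[0,0,-1]])
def plan(*wps):
    "wps: (x,y,z mm, yaw deg); prints normalised shift/turn from the present measured pose"
    o=r.get_obs(); p=np.array(o['tcp_pos'])*1000; A=R.from_rotvec(o['orientation']); x=A.as_matrix()[:,0]
    print("now",p.round(1),"yaw",np.degrees(np.arctan2(x[1],x[0])).round(1),"t",round(float(o['clock']),1))
    for w in wps:
        s=A.inv().apply(np.array(w[:3])-p)/250; t=(A.inv()*down(w[3])).as_rotvec()/(np.pi/2)
        print(w,"->",s.round(3).tolist(),t.round(3).tolist())
ORG=np.array([588.6,57.8]); CY=76.1
def case(x,y):
    a=np.radians(CY); ey=np.array([np.cos(a),np.sin(a)]); ex=np.array([ey[1],-ey[0]]); return (ORG+x*ex+y*ey).round(1)
E
python3 -c "
from h import *
plan((597,94.5,250,-13.9),(380,-380,250,-13.9))"
```

```text
now [ 274.5 -616.7  250.3] yaw 24.0 t 0.9
(597, 94.5, 250, -13.9) -> [2.335, -2.074, 0.001] [0.0, -0.0, 0.421]
(380, -380, 250, -13.9) -> [0.77, -0.693, 0.001] [0.0, -0.0, 0.421]
```

Request:
servo_tool([
  [[0.2, -0.18, 0], [0, 0, 0]],
  [[0.4, -0.36, 0], [0, 0, 0]],
  [[0.6, -0.54, 0], [0, 0, 0]],
  [[0.78, -0.69, 0], [0, 0, 0]],
  [[0.78, -0.69, 0], [0, 0, 0]],
  [[0.78, -0.69, 0], [0, 0, 0]],
  [[0.78, -0.69, 0], [0, 0, 0]],
], claw=0.5, squeeze=60)

```text
clock: 1.6
tcp_pos: [0.3839, -0.3779, 0.2507]
orientation: [3.071, 0.66, 0.001]
contact_force: [-0.3, -0.5, -0.5]
grip_width: 0.043
gripper_force: 0.0
```

Request:
servo_tool([
  [[0.2, -0.18, 0], [0, 0, 0]],
  [[0.4, -0.36, 0], [0, 0, 0]],
  [[0.6, -0.54, 0], [0, 0, 0]],
  [[0.78, -0.69, 0], [0, 0, 0]],
  [[0.78, -0.69, 0], [0, 0, 0]],
  [[0.78, -0.69, 0], [0, 0, 0]],
  [[0.78, -0.69, 0], [0, 0, 0]],
])

```text
clock: 2.3
tcp_pos: [0.4913, -0.1429, 0.2503]
orientation: [3.072, 0.655, 0.001]
contact_force: [-0.6, -0.8, -0.2]
grip_width: 0.0428
gripper_force: 0.0
```

Request:
servo_tool([
  [[0.2, -0.18, 0], [0, 0, 0.08]],
  [[0.4, -0.36, 0], [0, 0, 0.16]],
  [[0.6, -0.54, 0], [0, 0, 0.24]],
  [[0.78, -0.69, 0.2], [0, 0, 0.34]],
  [[0.78, -0.69, 0.4], [0, 0, 0.42]],
  [[0.78, -0.69, 0.4], [0, 0, 0.42]],
  [[0.78, -0.69, 0.4], [0, 0, 0.42]],
  [[0.78, -0.69, 0.4], [0, 0, 0.42]],
])

```text
clock: 3.1
tcp_pos: [0.5984, 0.0912, 0.1486]
orientation: [3.116, -0.38, -0.004]
contact_force: [-0.5, -0.2, -0.5]
grip_width: 0.0424
gripper_force: 0.0
```

```bash
python3 -c "
from h import *
print(r.get_obs()['grip_width'])
plan((596.8,94.5,100,-13.9),(596.8,94.5,69,-13.9))"
```

```text
0.04244536516844583
now [598.4  91.2 148.6] yaw -13.9 t 3.1
(596.8, 94.5, 100, -13.9) -> [-0.009, -0.012, 0.194] [0.002, 0.002, -0.0]
(596.8, 94.5, 69, -13.9) -> [-0.008, -0.012, 0.318] [0.002, 0.002, -0.0]
```

Request:
servo_tool([
  [[-0.008, -0.012, 0.1], [0, 0, 0]],
  [[-0.008, -0.012, 0.2], [0, 0, 0]],
  [[-0.008, -0.012, 0.26], [0, 0, 0]],
  [[-0.008, -0.012, 0.3], [0, 0, 0]],
  [[-0.008, -0.012, 0.318], [0, 0, 0]],
  [[-0.008, -0.012, 0.318], [0, 0, 0]],
  [[-0.008, -0.012, 0.318], [0, 0, 0]],
])

```text
clock: 3.8
tcp_pos: [0.598, 0.0973, 0.0717]
orientation: [-3.118, 0.378, -0.002]
contact_force: [-0.3, 0.0, -0.4]
grip_width: 0.0425
gripper_force: 0.0
```

Request:
servo_tool([
  [[0, 0, 0], [0, 0, 0]],
  [[0, 0, 0], [0, 0, 0]],
  [[0, 0, 0], [0, 0, 0]],
  [[0, 0, 0], [0, 0, 0]],
  [[0, 0, 0], [0, 0, 0]],
  [[0, 0, 0], [0, 0, 0]],
], claw=1, squeeze=50)

```text
clock: 4.4
tcp_pos: [0.5977, 0.0973, 0.0717]
orientation: [3.119, -0.378, 0.002]
contact_force: [-1.5, -1.6, 5.8]
grip_width: 0.0125
gripper_force: 50.4
```

```bash
python3 -c "
from h import *
print(r.get_obs()['grip_width'],r.get_obs()['gripper_force'],case(0,146))
plan((*case(0,147),69,-13.9))"
```

```text
0.012529435535007464 50.384477376937866 [623.7 199.5]
now [597.7  97.3  71.7] yaw -13.8 t 4.4
(np.float64(623.9), np.float64(200.5), 69, -13.9) -> [0.003, -0.426, 0.011] [-0.0, -0.001, 0.001]
```

Request:
servo_tool([
  [[0, -0.05, 0], [0, 0, 0]],
  [[0, -0.1, 0], [0, 0, 0]],
  [[0, -0.16, 0], [0, 0, 0]],
  [[0, -0.22, 0], [0, 0, 0]],
  [[0, -0.28, 0], [0, 0, 0]],
  [[0, -0.33, 0], [0, 0, 0]],
  [[0, -0.37, 0], [0, 0, 0]],
  [[0, -0.4, 0], [0, 0, 0]],
  [[0, -0.41, 0], [0, 0, 0]],
  [[0, -0.418, 0], [0, 0, 0]],
  [[0, -0.424, 0], [0, 0, 0]],
  [[0, -0.428, 0], [0, 0, 0]],
  [[0, -0.428, 0], [0, 0, 0]],
  [[0, -0.428, 0], [0, 0, 0]],
])

```text
clock: 5.8
tcp_pos: [0.6231, 0.1996, 0.0717]
orientation: [3.117, -0.379, 0.0]
contact_force: [-3.3, -4.1, 9.0]
grip_width: 0.0127
gripper_force: 50.9
```

Request:
servo_tool([
  [[0, -0.008, 0], [0, 0, 0]],
  [[0, -0.014, 0], [0, 0, 0]],
  [[0, -0.014, 0], [0, 0, 0]],
  [[0, -0.014, 0], [0, 0, 0]],
])

```text
clock: 6.2
tcp_pos: [0.6231, 0.1999, 0.0716]
orientation: [3.112, -0.381, -0.003]
contact_force: [-5.5, -11.0, 15.6]
grip_width: 0.0125
gripper_force: 51.6
```

Request:
servo_tool([
  [[0, 0.01, 0], [0, 0, 0]],
  [[0, 0.01, 0], [0, 0, 0]],
  [[0, 0.01, 0], [0, 0, 0]],
  [[0, 0.01, 0], [0, 0, 0]],
], claw=0.5)

```text
clock: 6.6
tcp_pos: [0.6229, 0.203, 0.0706]
orientation: [-3.118, 0.376, 0.0]
contact_force: [-0.4, -0.2, -0.2]
grip_width: 0.0427
gripper_force: 0.0
```

Request:
servo_tool([
  [[0, 0.01, -0.1], [0, 0, 0]],
  [[0, 0.01, -0.3], [0, 0, 0]],
  [[0, 0.21, -0.5], [0, 0, 0]],
  [[0, 0.41, -0.5], [0, 0, 0]],
  [[0, 0.61, -0.5], [0, 0, 0]],
  [[0, 0.8, -0.5], [0, 0, -0.09]],
  [[0, 0.98, -0.5], [0, 0, -0.18]],
  [[0, 0.98, -0.5], [0, 0, -0.27]],
  [[0, 0.98, -0.5], [0, 0, -0.36]],
  [[0, 0.98, -0.5], [0, 0, -0.45]],
  [[0, 0.98, -0.5], [0, 0, -0.54]],
  [[0, 0.98, -0.5], [0, 0, -0.63]],
  [[0, 0.98, -0.5], [0, 0, -0.7]],
  [[0, 0.98, -0.5], [0, 0, -0.7]],
])

```text
clock: 8.0
tcp_pos: [0.5647, -0.0354, 0.1957]
orientation: [-2.855, -1.309, -0.0]
contact_force: [-0.1, -0.3, 1.3]
grip_width: 0.0426
gripper_force: 0.0
```

```bash
cat >> h.py <<'E'
def look(tag):
    out={}
    for c in ("top","side"):
        p,d=r.grab_frame(c); cv2.imwrite(f"pics/{c}{tag}.png",p[:,:,::-1]); np.save(f"{c}{tag}.npy",d)
        out[c]=(p[:,:,::-1],d)
        print(c)
        for q in pads(c,d,p[:,:,::-1]):
            if .33<q['xy'][0]<.76: print(np.round(q['xy']*1000,1),round(q['z']*1000,1),np.round(q['uv']),q['brect'],q['col'])
    return out
E
python3 - <<'E'
from h import *
look("1")
for t in ("round_pocket0","square_pocket0"):
    for c in ("top","side"):
        print(t,c,[(np.round(x['uv'],1).tolist(),np.round(onz(c,x['uv'],.008)*1000,1)[:2].tolist()) for x in r.mark_of(c,t)])
print([case(x,y).tolist() for y in (-30,30) for x in (-60,0,60)])
plan()
E
```

```text
top
[ 590.5 -228.1] 26.5 [367. 253.] [ 590.4 -228.3   15.5   14.8   45.1] [124. 124. 122.]
[ 580. -152.] 26.5 [322. 258.] [ 580.  -152.    15.6   15.8   46.1] [127. 126. 125.]
[ 510.8 -166.8] 25.9 [330. 300.] [ 510.7 -166.7   15.1   14.5   22.4] [108. 107. 106.]
[ 514.4 -239.5] 26.3 [373. 298.] [ 514.  -239.8   14.9   15.3    2.8] [103. 102. 102.]
[ 438.1 -243.8] 26.2 [376. 345.] [ 438.  -244.1   15.9   16.    55.3] [91. 90. 89.]
[ 428.  -166.5] 25.7 [329. 350.] [ 428.  -166.6   15.6   15.9   64.5] [112. 111. 110.]
[353.5 -65.5] 25.8 [265. 397.] [353.2 -65.3  15.9  16.5  38.1] [ 49.  86. 154.]
side
[ 588.5 -227.4] 26.1 [350. 239.] [ 589.7 -228.6   13.6   17.2   44.7] [118. 127. 129.]
[ 512.2 -238.2] 25.6 [379. 255.] [ 512.8 -239.2   13.3   16.8   42.3] [ 92.  99. 101.]
[ 577.  -150.4] 26.4 [329. 259.] [ 578.1 -151.4   14.9   17.4   46.7] [122. 130. 130.]
[ 508.6 -165.9] 25.8 [357. 273.] [ 509.  -165.6   14.7   17.    45.3] [102. 109. 110.]
[ 435.9 -242.6] 26.0 [408. 273.] [ 437.2 -244.    16.3   17.8   59.1] [76. 82. 82.]
[ 425.8 -165.1] 25.9 [387. 296.] [ 426.7 -166.    16.8   18.5   67.6] [ 99. 104. 104.]
[350.6 -64. ] 26.5 [381. 350.] [352.1 -65.2  15.6  19.8  39.1] [ 26.  83. 183.]
round_pocket0 top []
round_pocket0 side [([260.8, 312.2], [574.9, 34.4]), ([273.1, 333.1], [520.3, 47.9]), ([249.8, 289.3], [636.3, 14.6])]
square_pocket0 top []
square_pocket0 side [([230.1, 318.2], [603.8, 86.7]), ([244.6, 347.6], [531.0, 106.4]), ([217.6, 301.4], [654.6, 80.6])]
[[523.2, 43.1], [581.4, 28.7], [639.6, 14.3], [537.6, 101.3], [595.8, 86.9], [654.0, 72.5]]
now [564.6 -35.5 195.8] yaw 49.1 t 8.3
```

View pics/top1.png

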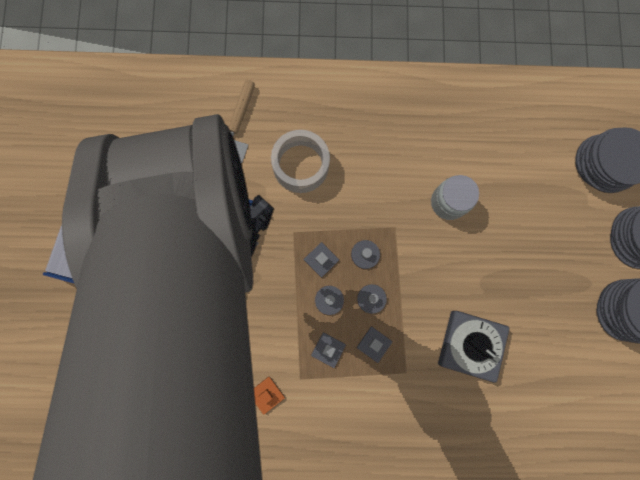

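The top picture shows the arm hiding the case, with all six pads still in place. The first pick is the grey square at (322,258).

```bash
python3 -c "
from h import *
plan((579,-151.6,100,46.3),(579,-151.6,32,46.3))"
```

```text
now [564.6 -35.5 195.8] yaw 49.1 t 8.3
(579, -151.6, 100, 46.3) -> [-0.314, 0.347, 0.383] [0.0, -0.0, 0.031]
(579, -151.6, 32, 46.3) -> [-0.314, 0.347, 0.655] [0.0, -0.0, 0.031]
```

Request:
servo_tool([
  [[-0.12, 0.13, 0.1], [0, 0, 0.03]],
  [[-0.24, 0.26, 0.2], [0, 0, 0.03]],
  [[-0.314, 0.347, 0.3], [0, 0, 0.031]],
  [[-0.314, 0.347, 0.42], [0, 0, 0.031]],
  [[-0.314, 0.347, 0.5], [0, 0, 0.031]],
  [[-0.314, 0.347, 0.56], [0, 0, 0.031]],
  [[-0.314, 0.347, 0.6], [0, 0, 0.031]],
  [[-0.314, 0.347, 0.63], [0, 0, 0.031]],
  [[-0.314, 0.347, 0.645], [0, 0, 0.031]],
  [[-0.314, 0.347, 0.65], [0, 0, 0.031]],
  [[-0.314, 0.347, 0.65], [0, 0, 0.031]],
  [[-0.314, 0.347, 0.65], [0, 0, 0.031]],
])

```text
clock: 9.5
tcp_pos: [0.5794, -0.1518, 0.034]
orientation: [2.887, 1.237, 0.001]
contact_force: [-0.4, -1.4, -0.4]
grip_width: 0.0426
gripper_force: 0.0
```

Request:
servo_tool([
  [[0, 0, 0], [0, 0, 0]],
  [[0, 0, 0], [0, 0, 0]],
  [[0, 0, 0], [0, 0, 0]],
  [[0, 0, 0], [0, 0, 0]],
  [[0, 0, 0], [0, 0, 0]],
], claw=1, squeeze=60)

```text
clock: 10.0
tcp_pos: [0.5794, -0.1519, 0.0339]
orientation: [2.887, 1.237, 0.001]
contact_force: [-1.3, -0.5, 5.7]
grip_width: 0.0139
gripper_force: 59.3
```

Request:
servo_tool([
  [[0, 0, -0.05], [0, 0, 0]],
  [[0, 0, -0.12], [0, 0, 0]],
  [[0, 0, -0.22], [0, 0, 0]],
  [[0, 0, -0.3], [0, 0, 0]],
  [[0, 0, -0.3], [0, 0, 0]],
  [[0, 0, -0.3], [0, 0, 0]],
])

```text
clock: 10.6
tcp_pos: [0.5789, -0.1519, 0.1086]
orientation: [2.887, 1.237, 0.001]
contact_force: [-0.5, 0.4, -0.2]
grip_width: 0.0141
gripper_force: 58.7
```

Run:
```python
from h import *
o=look("2"); print(case(60,30))
# case seen by top now
for c in ("top","side"):
    X=cloud(c,o[c][1]); z=X[...,2]; m=(X[...,1]>-.06)&(X[...,0]<.8)&(X[...,0]>.42)&(z>.03)&(z<.075)
    m=cv2.morphologyEx(m.astype(np.uint8),cv2.MORPH_OPEN,np.ones((3,3)))>0
    print(cv2.minAreaRect((X[m][:,:2]*1000).astype(np.float32)))
for t in ("round_pocket0","square_pocket0"):
    for c in ("top","side"):
        print(t,c,[(np.round(x['uv'],1).tolist(),np.round(onz(c,x['uv'],.008)*1000,1)[:2].tolist()) for x in r.mark_of(c,t)])
cv2.imwrite("pics/c2.png",np.hstack([cv2.resize(o["top"][0][130:370,30:350],None,fx=1.25,fy=1.67),cv2.resize(o["side"][0][160:420,100:400],(400,400))]))
plan((*case(60,30),100,76.1))
```

```text
top
[353.2 -65.3] 25.9 [265. 397.] [353.  -65.   16.   16.4  39.8] [ 47.  83. 148.]
side
[ 588.7 -228. ] 25.7 [350. 239.] [ 590.5 -229.2   13.4   17.5   46.2] [117. 126. 128.]
[ 512.1 -238.2] 25.5 [379. 255.] [ 512.7 -238.7   13.7   15.2   43.8] [77. 82. 82.]
[ 508.8 -165.2] 25.9 [357. 273.] [ 509.8 -166.3   14.5   15.4   44.8] [121. 128. 128.]
[ 435.5 -242.7] 25.8 [408. 274.] [ 436.3 -243.7   16.6   17.8   54.8] [120. 127. 128.]
[ 425.6 -165.2] 26.1 [387. 296.] [ 426.1 -166.2   17.    18.1   72.2] [121. 128. 129.]
[350.9 -64.1] 25.8 [381. 349.] [352.1 -65.3  15.7  18.2  39.1] [ 26.  83. 184.]
[654.   72.5]
((606.7399291992188, 128.6865234375), (293.3089294433594, 206.85568237304688), 76.10096740722656)
((605.1267700195312, 128.377685546875), (292.6576232910156, 210.61949157714844), 76.0980224609375)
round_pocket0 top [([211.3, 256.3], [581.1, 36.0]), ([223.0, 224.4], [637.0, 18.8]), ([205.2, 291.2], [521.6, 43.3])]
round_pocket0 side [([272.5, 332.3], [522.5, 47.6]), ([248.7, 286.4], [644.1, 11.6])]
square_pocket0 top [([191.0, 214.5], [653.2, 74.6]), ([180.2, 247.9], [594.5, 89.7]), ([168.0, 282.8], [534.5, 106.6]), ([104.0, 225.2], [631.0, 221.7])]
square_pocket0 side [([245.4, 347.0], [531.0, 104.6]), ([232.5, 320.7], [595.7, 86.8]), ([218.7, 303.0], [649.7, 81.4])]Traceback (most recent call last):
  File "<stdin>", line 11, in <module>
    return _nx.concatenate(arrs, 1, dtype=dtype, casting=casting)
           ~~~~~~~~~~~~~~~^^^^^^^^^^^^^^^^^^^^^^^^^^^^^^^^^^^^^^^
ValueError: all the input array dimensions except for the concatenation axis must match exactly, but along dimension 0, the array at index 0 has size 401 and the array at index 1 has size 400
```

Run:
```python
from h import *
a=np.radians(CY); ey=np.array([np.cos(a),np.sin(a)]); ex=np.array([ey[1],-ey[0]])
for c in ("top","side"):
    X=cloud(c,np.load(c+"2.npy")); L=X[...,:2]*1000-ORG; lx=L@ex; ly=L@ey; z=X[...,2]*1000
    m=((abs(lx)<92)&(abs(ly)<64)&(z<10.8)&(z>4)).astype(np.uint8); m=cv2.morphologyEx(m,cv2.MORPH_OPEN,np.ones((3,3)))
    n,l,s,_=cv2.connectedComponentsWithStats(m)
    for i in range(1,n):
        if s[i,4]>200:
            k=l==i; (cx,cy),wh,an=cv2.minAreaRect(np.c_[lx[k],ly[k]].astype(np.float32)); print(c,np.round([cx,cy,*wh,an],1),"z",np.median(z[k]).round(1),s[i,4])
im=cv2.imread("pics/top2.png")[130:370,30:350]; sm=cv2.imread("pics/side2.png")[160:420,100:400]
cv2.imwrite("pics/c2.png",np.hstack([cv2.resize(im,(400,400)),cv2.resize(sm,(400,400))]))
plan((*case(60,30),110,76.1),(*case(60,30),41,76.1))
```

```text
top [60.5 30.8 47.9 47.9  1.2] z 8.2 660
top [ 60.7 -28.8  51.9  51.7  15.5] z 8.3 696
top [ 0.5 30.9 48.  47.3  0.1] z 8.3 691
top [ -0.  -28.9  51.9  51.5  18.9] z 8.3 706
top [-59.8  30.7  48.2  47.9  89.8] z 8.3 747
top [-59.7 -29.3  50.7  51.4  15.5] z 8.2 727
side [ 61.9 -31.2  48.6  52.1  10.5] z 8.5 346
side [61.9 29.1 47.1 46.7 90. ] z 8.2 389
side [  0.7 -30.3  51.3  49.8  66.1] z 8.5 404
side [ 2.1 29.2 45.7 47.5  0.5] z 8.4 433
side [-53.4 -31.7  52.9  38.9  85.6] z 8.4 365
side [-52.9  29.1  47.9  38.8  88.5] z 8.4 399
now [ 578.4 -151.7  107.4] yaw 46.4 t 10.9
(np.float64(654.0), np.float64(72.5), 110, 76.1) -> [0.858, -0.399, -0.011] [-0.001, 0.0, -0.33]
(np.float64(654.0), np.float64(72.5), 41, 76.1) -> [0.858, -0.399, 0.265] [-0.001, 0.0, -0.33]
```

View pics/c2.png

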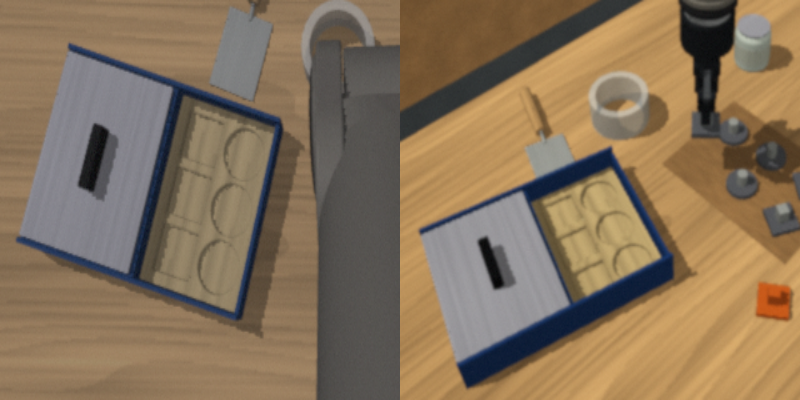

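The pictures show the case open, all pockets empty, and the held square pad hanging level in the gripper (side crop at (705,122)). The measured pockets lie within 1 mm of the model.

Request:
servo_tool([
  [[0.1, -0.05, -0.04], [0, 0, -0.04]],
  [[0.24, -0.11, -0.04], [0, 0, -0.1]],
  [[0.4, -0.19, -0.04], [0, 0, -0.16]],
  [[0.56, -0.26, -0.04], [0, 0, -0.22]],
  [[0.7, -0.33, -0.04], [0, 0, -0.28]],
  [[0.8, -0.37, -0.04], [0, 0, -0.33]],
  [[0.858, -0.399, -0.03], [0, 0, -0.33]],
  [[0.858, -0.399, -0.03], [0, 0, -0.33]],
  [[0.858, -0.399, -0.03], [0, 0, -0.33]],
  [[0.858, -0.399, -0.03], [0, 0, -0.33]],
  [[0.858, -0.399, -0.03], [0, 0, -0.33]],
])

```text
clock: 12.0
tcp_pos: [0.6545, 0.0701, 0.1158]
orientation: [2.476, 1.932, -0.002]
contact_force: [-0.7, 0.3, 0.1]
grip_width: 0.0145
gripper_force: 58.7
```

Run:
```python
from h import *
print(r.get_obs()['grip_width'],r.get_obs()['gripper_force'])
plan((*case(60.5,30),42.5,76.1))
```

```text
0.014512797779702751 58.69884252548218
now [654.5  70.1 115.8] yaw 75.9 t 12.0
(np.float64(654.5), np.float64(72.4), 42.5, 76.1) -> [0.009, -0.002, 0.293] [0.0, 0.001, -0.002]
```

Request:
servo_tool([
  [[0.004, -0.002, 0.06], [0, 0, -0.002]],
  [[0.004, -0.002, 0.14], [0, 0, -0.002]],
  [[0.004, -0.002, 0.2], [0, 0, -0.002]],
  [[0.004, -0.002, 0.23], [0, 0, -0.002]],
  [[0.004, -0.002, 0.23], [0, 0, -0.002]],
  [[0.004, -0.002, 0.23], [0, 0, -0.002]],
])

```text
clock: 12.6
tcp_pos: [0.6546, 0.0735, 0.0584]
orientation: [2.471, 1.94, 0.001]
contact_force: [0.3, -0.5, -0.5]
grip_width: 0.0143
gripper_force: 58.7
```

Run:
```python
from h import *
plan((*case(60.5,30),42.5,76.1))
```

```text
now [654.6  73.5  58.4] yaw 76.3 t 12.6
(np.float64(654.5), np.float64(72.4), 42.5, 76.1) -> [-0.005, 0.001, 0.064] [0.0, -0.0, 0.002]
```

Request:
servo_tool([
  [[-0.004, 0, 0.01], [0, 0, 0]],
  [[-0.004, 0, 0.025], [0, 0, 0]],
  [[-0.004, 0, 0.04], [0, 0, 0]],
  [[-0.004, 0, 0.052], [0, 0, 0]],
  [[-0.004, 0, 0.062], [0, 0, 0]],
  [[-0.004, 0, 0.066], [0, 0, 0]],
  [[-0.004, 0, 0.066], [0, 0, 0]],
  [[-0.004, 0, 0.066], [0, 0, 0]],
])

```text
clock: 13.4
tcp_pos: [0.6541, 0.0725, 0.042]
orientation: [-2.471, -1.94, 0.0]
contact_force: [-0.6, 0.7, 3.1]
grip_width: 0.0143
gripper_force: 59.0
```

Request:
servo_tool([
  [[0, 0, 0], [0, 0, 0]],
  [[0, 0, 0], [0, 0, 0]],
  [[0, 0, 0], [0, 0, 0]],
  [[0, 0, 0], [0, 0, 0]],
  [[0, 0, -0.05], [0, 0, 0]],
  [[0, 0, -0.15], [0, 0, 0]],
  [[0, 0, -0.3], [0, 0, 0]],
  [[-0.1, 0, -0.3], [0, 0, 0]],
  [[-0.25, 0, -0.3], [0, 0, 0]],
  [[-0.4, 0, -0.3], [0, 0, 0]],
  [[-0.55, 0.0, -0.3], [0, 0, 0]],
  [[-0.7, 0.0, -0.3], [0, 0, 0]],
  [[-0.85, 0, -0.3], [0, 0, 0]],
  [[-0.99, 0, -0.3], [0, 0, 0]],
  [[-0.99, 0, -0.3], [0, 0, 0]],
], claw=0.65)

```text
clock: 14.9
tcp_pos: [0.5937, -0.1755, 0.1174]
orientation: [2.477, 1.928, -0.005]
contact_force: [-0.7, -0.4, -0.6]
grip_width: 0.0298
gripper_force: 0.0
```

```bash
cat >> h.py <<'E'
def placed():
    a=np.radians(CY); ey=np.array([np.cos(a),np.sin(a)]); ex=np.array([ey[1],-ey[0]])
    for c in ("top","side"):
        p,d=r.grab_frame(c); cv2.imwrite(f"pics/{c}P.png",p[:,:,::-1]); X=cloud(c,d); L=X[...,:2]*1000-ORG; lx=L@ex; ly=L@ey; z=X[...,2]*1000
        for Y in (-30,30):
            for XX in (-60,0,60):
                k=(abs(lx-XX)<30)&(abs(ly-Y)<30)
                b=k&(z>26)&(z<46); pl=k&(z>11)&(z<20)&(np.hypot(lx-XX,ly-Y)>12)&(np.hypot(lx-XX,ly-Y)<20)
                if b.sum()>15: print(c,(XX,Y),"boss at",lx[b].mean().round(1),ly[b].mean().round(1),"top",np.median(z[b]).round(1),"plate",np.percentile(z[pl],[10,50,90]).round(1) if pl.sum() else None)
        for q in pads(c,d,p[:,:,::-1]):
            if .33<q['xy'][0]<.64 and q['xy'][1]<-.05: print(c,np.round(q['xy']*1000,1),round(q['z']*1000,1),q['brect'])
E
python3 - <<'E'
from h import *
placed(); plan((589.7,-228.2,100,76),(589.7,-228.2,33.5,76),(510,-166.4,100,76),(510,-166.4,33.5,76))
E
```

```text
top (60, 30) boss at 60.7 28.5 top 34.2 plate [14.7 16.4 18.1]
top [ 427.8 -162.7] 26.0 [ 428.8 -162.    19.3    9.9    0. ]
top [353.3 -65.4] 25.8 [352.9 -65.1  16.2  16.7  39.2]
side (60, 30) boss at 57.7 29.6 top 34.1 plate [14.7 16.4 17.9]
side [ 588.7 -227.6] 26.2 [ 589.5 -228.9   15.6   17.    88.4]
side [ 512.  -238.3] 25.7 [ 512.6 -238.7   13.2   17.2   43.1]
side [ 508.7 -165.8] 25.6 [ 509.2 -165.8   14.5   16.3   51.7]
side [ 435.7 -242.9] 25.7 [ 436.5 -244.3   16.9   17.9   50.7]
side [ 425.5 -165.6] 25.7 [ 426.1 -166.3   18.1   16.9   61.8]
side [350.8 -63.9] 25.8 [351.9 -64.9  15.9  17.2  39.4]
now [ 595.5 -169.   117.6] yaw 76.2 t 15.0
(589.7, -228.2, 100, 76) -> [-0.236, 0.034, 0.07] [0.001, 0.0, 0.002]
(589.7, -228.2, 33.5, 76) -> [-0.236, 0.034, 0.336] [0.001, 0.0, 0.002]
(510, -166.4, 100, 76) -> [-0.072, -0.335, 0.07] [0.001, 0.0, 0.002]
(510, -166.4, 33.5, 76) -> [-0.072, -0.335, 0.336] [0.001, 0.0, 0.002]
```

Request:
servo_tool([
  [[-0.12, 0.02, 0.03], [0, 0, 0]],
  [[-0.24, 0.034, 0.1], [0, 0, 0]],
  [[-0.24, 0.034, 0.18], [0, 0, 0]],
  [[-0.24, 0.034, 0.24], [0, 0, 0]],
  [[-0.24, 0.034, 0.28], [0, 0, 0]],
  [[-0.24, 0.034, 0.31], [0, 0, 0]],
  [[-0.24, 0.034, 0.33], [0, 0, 0]],
  [[-0.24, 0.034, 0.336], [0, 0, 0]],
  [[-0.24, 0.034, 0.336], [0, 0, 0]],
  [[-0.24, 0.034, 0.336], [0, 0, 0]],
])

```text
clock: 16.0
tcp_pos: [0.5899, -0.2283, 0.0334]
orientation: [2.47, 1.94, 0.001]
contact_force: [-0.0, -0.1, 0.1]
grip_width: 0.03
gripper_force: 0.0
```

Request:
servo_tool([
  [[0, 0, 0], [0, 0, 0]],
  [[0, 0, 0], [0, 0, 0]],
  [[0, 0, 0], [0, 0, 0]],
  [[0, 0, 0], [0, 0, 0]],
  [[0, 0, -0.05], [0, 0, 0]],
  [[0, 0, -0.12], [0, 0, 0]],
  [[0, 0, -0.22], [0, 0, 0]],
  [[0, 0, -0.33], [0, 0, 0]],
  [[0, 0, -0.33], [0, 0, 0]],
  [[0, 0, -0.33], [0, 0, 0]],
  [[0, 0, -0.33], [0, 0, 0]],
], claw=1, squeeze=60)

```text
clock: 17.1
tcp_pos: [0.5889, -0.2283, 0.1151]
orientation: [-2.47, -1.94, 0.001]
contact_force: [0.2, -0.2, -0.5]
grip_width: 0.0125
gripper_force: 58.6
```

Run:
```python
from h import *
plan((*case(60.5,-30),115,76.1))
```

```text
now [ 588.9 -228.3  115.1] yaw 76.3 t 17.1
(np.float64(640.1), np.float64(14.1), 115, 76.1) -> [0.99, -0.031, 0.0] [-0.001, 0.0, 0.002]
```

Request:
servo_tool([
  [[0.08, 0, 0], [0, 0, 0]],
  [[0.22, -0.01, 0], [0, 0, 0]],
  [[0.4, -0.01, 0], [0, 0, 0]],
  [[0.58, -0.02, 0], [0, 0, 0]],
  [[0.75, -0.02, 0], [0, 0, 0]],
  [[0.9, -0.03, 0], [0, 0, 0]],
  [[0.97, -0.031, 0], [0, 0, 0]],
  [[0.99, -0.031, 0], [0, 0, 0]],
  [[0.99, -0.031, 0], [0, 0, 0]],
  [[0.99, -0.031, 0], [0, 0, 0]],
  [[0.99, -0.031, 0.06], [0, 0, 0]],
  [[0.99, -0.031, 0.14], [0, 0, 0]],
  [[0.99, -0.031, 0.2], [0, 0, 0]],
  [[0.99, -0.031, 0.22], [0, 0, 0]],
  [[0.99, -0.031, 0.22], [0, 0, 0]],
  [[0.99, -0.031, 0.22], [0, 0, 0]],
])

```text
clock: 18.7
tcp_pos: [0.641, 0.0139, 0.0606]
orientation: [2.471, 1.94, 0.001]
contact_force: [-0.7, -0.8, -1.3]
grip_width: 0.0131
gripper_force: 58.6
```

Run:
```python
from h import *
plan((*case(60.5,-30),42,76.1))
```

```text
now [641.   13.9  60.6] yaw 76.3 t 18.7
(np.float64(640.1), np.float64(14.1), 42, 76.1) -> [-0.0, -0.004, 0.075] [0.0, -0.0, 0.002]
```

Request:
servo_tool([
  [[0, -0.003, 0.015], [0, 0, 0]],
  [[0, -0.003, 0.03], [0, 0, 0]],
  [[0, -0.003, 0.045], [0, 0, 0]],
  [[0, -0.003, 0.058], [0, 0, 0]],
  [[0, -0.003, 0.068], [0, 0, 0]],
  [[0, -0.003, 0.075], [0, 0, 0]],
  [[0, -0.003, 0.075], [0, 0, 0]],
  [[0, -0.003, 0.075], [0, 0, 0]],
])

```text
clock: 19.5
tcp_pos: [0.6399, 0.0142, 0.0416]
orientation: [2.471, 1.94, -0.0]
contact_force: [-0.1, 0.1, 0.3]
grip_width: 0.0127
gripper_force: 58.6
```

Request:
servo_tool([
  [[0, 0, 0], [0, 0, 0]],
  [[0, 0, 0], [0, 0, 0]],
  [[0, 0, 0], [0, 0, 0]],
  [[0, 0, 0], [0, 0, 0]],
  [[0, 0, -0.05], [0, 0, 0]],
  [[0, 0, -0.15], [0, 0, 0]],
  [[0, 0, -0.3], [0, 0, 0]],
  [[-0.1, 0, -0.3], [0, 0, 0]],
  [[-0.25, 0, -0.3], [0, 0, 0]],
  [[-0.4, 0, -0.3], [0, 0, 0]],
  [[-0.55, -0.1, -0.3], [0, 0, 0]],
  [[-0.7, -0.2, -0.3], [0, 0, 0]],
  [[-0.78, -0.3, -0.3], [0, 0, 0]],
  [[-0.85, -0.37, -0.3], [0, 0, 0]],
  [[-0.85, -0.37, -0.3], [0, 0, 0]],
  [[-0.85, -0.37, -0.3], [0, 0, 0]],
  [[-0.85, -0.37, -0.3], [0, 0, 0]],
], claw=0.65)

```text
clock: 21.2
tcp_pos: [0.5012, -0.1695, 0.1173]
orientation: [2.469, 1.941, 0.003]
contact_force: [-0.2, 0.5, -0.3]
grip_width: 0.0299
gripper_force: 0.0
```

Run:
```python
from h import *
placed(); plan((510,-166.4,33.5,76.1))
```

```text
top (60, -30) boss at 61.0 -30.6 top 34.3 plate [14.7 16.4 18.3]
top (60, 30) boss at 60.8 28.8 top 34.0 plate [14.6 16.5 18.1]
top [353.3 -65.4] 26.0 [353.  -64.9  15.9  16.5  37.4]
side (60, -30) boss at 58.9 -29.9 top 33.3 plate [14.6 16.3 18.1]
side (60, 30) boss at 57.8 29.9 top 33.7 plate [14.5 16.3 18.2]
side [ 487.5 -217. ] 25.9 [ 488.3 -217.6   15.    17.5   55.4]
side [ 508.6 -165.7] 26.2 [ 509.1 -165.9   14.1   16.2   63.8]
side [ 435.8 -242.9] 25.6 [ 436.6 -244.    16.5   18.2   53.3]
side [ 425.4 -165.4] 25.9 [ 426.2 -166.    15.3   19.1   67.1]
side [350.7 -64.1] 26.2 [351.7 -65.2  15.6  18.5  36.4]
now [ 500.9 -169.4  116.9] yaw 76.4 t 21.3
(510, -166.4, 33.5, 76.1) -> [0.02, 0.032, 0.334] [0.001, -0.0, 0.003]
```

Request:
servo_tool([
  [[0.02, 0.032, 0.06], [0, 0, 0]],
  [[0.02, 0.032, 0.15], [0, 0, 0]],
  [[0.02, 0.032, 0.22], [0, 0, 0]],
  [[0.02, 0.032, 0.27], [0, 0, 0]],
  [[0.02, 0.032, 0.31], [0, 0, 0]],
  [[0.02, 0.032, 0.328], [0, 0, 0]],
  [[0.02, 0.032, 0.334], [0, 0, 0]],
  [[0.02, 0.032, 0.334], [0, 0, 0]],
  [[0.02, 0.032, 0.334], [0, 0, 0]],
])

```text
clock: 22.2
tcp_pos: [0.509, -0.1675, 0.0336]
orientation: [2.47, 1.94, 0.001]
contact_force: [0.2, -0.5, 0.1]
grip_width: 0.0302
gripper_force: 0.0
```

Request:
servo_tool([
  [[0, 0, 0], [0, 0, 0]],
  [[0, 0, 0], [0, 0, 0]],
  [[0, 0, 0], [0, 0, 0]],
  [[0, 0, 0], [0, 0, 0]],
  [[0, 0, -0.05], [0, 0, 0]],
  [[0, 0, -0.12], [0, 0, 0]],
  [[0, 0, -0.22], [0, 0, 0]],
  [[0, 0, -0.33], [0, 0, 0]],
  [[0, 0, -0.33], [0, 0, 0]],
  [[0, 0, -0.33], [0, 0, 0]],
  [[0, 0, -0.33], [0, 0, 0]],
], claw=1, squeeze=60)

```text
clock: 23.3
tcp_pos: [0.5079, -0.1674, 0.115]
orientation: [-2.47, -1.94, 0.001]
contact_force: [-0.3, -0.2, -1.4]
grip_width: 0.013
gripper_force: 58.6
```

Run:
```python
from h import *
plan((*case(0.2,-30),60,76.1))
```

```text
now [ 507.9 -167.4  115. ] yaw 76.3 t 23.3
(np.float64(581.6), np.float64(28.6), 60, 76.1) -> [0.831, 0.101, 0.22] [-0.001, 0.0, 0.002]
```

Request:
servo_tool([
  [[0.08, 0.01, 0], [0, 0, 0]],
  [[0.22, 0.03, 0], [0, 0, 0]],
  [[0.4, 0.05, 0], [0, 0, 0]],
  [[0.58, 0.07, 0], [0, 0, 0]],
  [[0.72, 0.09, 0], [0, 0, 0]],
  [[0.8, 0.101, 0], [0, 0, 0]],
  [[0.831, 0.101, 0], [0, 0, 0]],
  [[0.831, 0.101, 0], [0, 0, 0]],
  [[0.831, 0.101, 0], [0, 0, 0]],
  [[0.831, 0.101, 0.06], [0, 0, 0]],
  [[0.831, 0.101, 0.14], [0, 0, 0]],
  [[0.831, 0.101, 0.2], [0, 0, 0]],
  [[0.831, 0.101, 0.22], [0, 0, 0]],
  [[0.831, 0.101, 0.22], [0, 0, 0]],
  [[0.831, 0.101, 0.22], [0, 0, 0]],
])

```text
clock: 24.8
tcp_pos: [0.5827, 0.0284, 0.0608]
orientation: [2.471, 1.94, 0.001]
contact_force: [0.6, -0.6, -0.8]
grip_width: 0.0125
gripper_force: 58.6
```

Run:
```python
from h import *
plan((*case(0.2,-30),42,76.1))
```

```text
now [582.7  28.4  60.8] yaw 76.3 t 24.8
(np.float64(581.6), np.float64(28.6), 42, 76.1) -> [-0.0, -0.005, 0.075] [0.0, -0.0, 0.002]
```

Request:
servo_tool([
  [[0, -0.004, 0.015], [0, 0, 0]],
  [[0, -0.004, 0.03], [0, 0, 0]],
  [[0, -0.004, 0.045], [0, 0, 0]],
  [[0, -0.004, 0.058], [0, 0, 0]],
  [[0, -0.004, 0.068], [0, 0, 0]],
  [[0, -0.004, 0.075], [0, 0, 0]],
  [[0, -0.004, 0.075], [0, 0, 0]],
  [[0, -0.004, 0.075], [0, 0, 0]],
])

```text
clock: 25.6
tcp_pos: [0.5813, 0.0288, 0.0419]
orientation: [-2.471, -1.94, 0.0]
contact_force: [-1.9, -0.5, 1.5]
grip_width: 0.0125
gripper_force: 58.9
```

Request:
servo_tool([
  [[0, 0, 0], [0, 0, 0]],
  [[0, 0, 0], [0, 0, 0]],
  [[0, 0, 0], [0, 0, 0]],
  [[0, 0, 0], [0, 0, 0]],
  [[0, 0, -0.05], [0, 0, 0]],
  [[0, 0, -0.15], [0, 0, 0]],
  [[0, 0, -0.3], [0, 0, 0]],
  [[-0.1, 0, -0.3], [0, 0, 0]],
  [[-0.25, 0, -0.3], [0, 0, 0]],
  [[-0.4, -0.05, -0.3], [0, 0, 0]],
  [[-0.55, -0.1, -0.3], [0, 0, 0]],
  [[-0.7, -0.126, -0.3], [0, 0, 0]],
  [[-0.85, -0.126, -0.3], [0, 0, 0]],
  [[-0.95, -0.126, -0.3], [0, 0, 0]],
  [[-0.98, -0.126, -0.3], [0, 0, 0]],
  [[-0.98, -0.126, -0.3], [0, 0, 0]],
  [[-0.98, -0.126, -0.3], [0, 0, 0]],
], claw=0.65)

```text
clock: 27.3
tcp_pos: [0.4934, -0.2003, 0.1173]
orientation: [2.469, 1.942, 0.002]
contact_force: [0.3, 0.0, -0.8]
grip_width: 0.0299
gripper_force: 0.0
```

Run:
```python
from h import *
placed(); plan((489,-218.3,33.5,76.1))
```

```text
top (0, -30) boss at 0.8 -29.9 top 34.2 plate [14.6 16.2 17.9]
top (60, -30) boss at 60.9 -30.7 top 34.3 plate [14.8 16.4 18.1]
top (60, 30) boss at 60.7 28.8 top 33.9 plate [14.7 16.5 17.8]
top [ 428.  -166.5] 26.1 [ 428.  -166.6   15.6   15.9   63.9]
top [353.5 -65.6] 26.0 [353.2 -65.2  16.1  16.4  38.3]
side (0, -30) boss at -1.9 -28.7 top 33.4 plate [14.7 16.3 18.2]
side (60, -30) boss at 58.6 -29.5 top 34.0 plate [15.  16.6 18.2]
side (60, 30) boss at 57.9 29.5 top 33.9 plate [14.9 17.  18.4]
side [ 487.5 -217. ] 25.6 [ 488.2 -217.4   15.2   16.3   28.6]
side [ 435.7 -242.7] 25.8 [ 436.5 -243.9   16.8   18.4   53.5]
side [ 426.  -165.4] 25.8 [ 426.1 -166.1   16.9   19.2   60. ]
side [350.8 -64.1] 26.0 [352.  -64.7  15.7  17.9  40.9]
now [ 493.5 -199.9  117.1] yaw 76.4 t 27.4
(489, -218.3, 33.5, 76.1) -> [-0.076, -0.0, 0.334] [0.0, -0.001, 0.004]
```

Request:
servo_tool([
  [[-0.076, 0, 0.06], [0, 0, 0]],
  [[-0.076, 0, 0.15], [0, 0, 0]],
  [[-0.076, 0, 0.22], [0, 0, 0]],
  [[-0.076, 0, 0.27], [0, 0, 0]],
  [[-0.076, 0, 0.31], [0, 0, 0]],
  [[-0.076, 0, 0.328], [0, 0, 0]],
  [[-0.076, 0, 0.334], [0, 0, 0]],
  [[-0.076, 0, 0.334], [0, 0, 0]],
  [[-0.076, 0, 0.334], [0, 0, 0]],
])

```text
clock: 28.3
tcp_pos: [0.4887, -0.2204, 0.0339]
orientation: [2.47, 1.94, 0.001]
contact_force: [0.1, 0.6, -0.5]
grip_width: 0.0296
gripper_force: 0.0
```

Request:
servo_tool([
  [[0, 0, 0], [0, 0, 0]],
  [[0, 0, 0], [0, 0, 0]],
  [[0, 0, 0], [0, 0, 0]],
  [[0, 0, 0], [0, 0, 0]],
  [[0, 0, -0.05], [0, 0, 0]],
  [[0, 0, -0.12], [0, 0, 0]],
  [[0, 0, -0.22], [0, 0, 0]],
  [[0, 0, -0.33], [0, 0, 0]],
  [[0, 0, -0.33], [0, 0, 0]],
  [[0, 0, -0.33], [0, 0, 0]],
  [[0, 0, -0.33], [0, 0, 0]],
], claw=1, squeeze=60)

```text
clock: 29.4
tcp_pos: [0.4875, -0.2202, 0.1152]
orientation: [-2.47, -1.94, 0.001]
contact_force: [-0.1, -0.4, -1.1]
grip_width: 0.0127
gripper_force: 58.6
```

Run:
```python
from h import *
plan((*case(-59.8,-30),60,76.1))
```

```text
now [ 487.5 -220.2  115.2] yaw 76.3 t 29.4
(np.float64(523.3), np.float64(43.0), 60, 76.1) -> [1.057, -0.11, 0.221] [-0.001, -0.0, 0.002]
```

Request:
servo_tool([
  [[0.08, -0.01, 0], [0, 0, 0]],
  [[0.22, -0.02, 0], [0, 0, 0]],
  [[0.4, -0.04, 0], [0, 0, 0]],
  [[0.58, -0.06, 0], [0, 0, 0]],
  [[0.75, -0.08, 0], [0, 0, 0]],
  [[0.9, -0.11, 0], [0, 0, 0]],
  [[0.97, -0.11, 0], [0, 0, 0]],
  [[0.98, -0.11, 0], [0, 0, 0]],
  [[0.98, -0.11, 0], [0, 0, 0]],
  [[0.98, -0.11, 0], [0, 0, 0]],
])

```text
clock: 30.4
tcp_pos: [0.5191, 0.0224, 0.1151]
orientation: [-2.473, -1.938, 0.003]
contact_force: [0.5, 0.5, 0.6]
grip_width: 0.0128
gripper_force: 58.6
```

Run:
```python
from h import *
plan((*case(-59.8,-31.5),42,76.1))
```

```text
now [519.1  22.4 115.1] yaw 76.2 t 30.4
(np.float64(523.0), np.float64(41.6), 42, 76.1) -> [0.079, -0.003, 0.292] [-0.001, 0.001, 0.001]
```

Request:
servo_tool([
  [[0.04, -0.003, 0], [0, 0, 0]],
  [[0.071, -0.003, 0], [0, 0, 0]],
  [[0.071, -0.003, 0.05], [0, 0, 0]],
  [[0.071, -0.003, 0.12], [0, 0, 0]],
  [[0.071, -0.003, 0.19], [0, 0, 0]],
  [[0.071, -0.003, 0.22], [0, 0, 0]],
  [[0.071, -0.003, 0.22], [0, 0, 0]],
  [[0.071, -0.003, 0.22], [0, 0, 0]],
])

```text
clock: 31.2
tcp_pos: [0.5233, 0.0418, 0.0609]
orientation: [-2.471, -1.94, -0.0]
contact_force: [-0.2, 0.3, 0.6]
grip_width: 0.0128
gripper_force: 58.6
```

Run:
```python
from h import *
plan((*case(-59.8,-31.5),42,76.1))
```

```text
now [523.3  41.8  60.9] yaw 76.3 t 31.2
(np.float64(523.0), np.float64(41.6), 42, 76.1) -> [-0.001, -0.001, 0.076] [0.0, -0.0, 0.002]
```

Request:
servo_tool([
  [[0, 0, 0.015], [0, 0, 0]],
  [[0, 0, 0.03], [0, 0, 0]],
  [[0, 0, 0.045], [0, 0, 0]],
  [[0, 0, 0.058], [0, 0, 0]],
  [[0, 0, 0.068], [0, 0, 0]],
  [[0, 0, 0.075], [0, 0, 0]],
  [[0, 0, 0.075], [0, 0, 0]],
  [[0, 0, 0.075], [0, 0, 0]],
])

```text
clock: 32.0
tcp_pos: [0.523, 0.0417, 0.0421]
orientation: [2.471, 1.94, -0.0]
contact_force: [-1.1, -0.1, 2.8]
grip_width: 0.0125
gripper_force: 58.9
```

Request:
servo_tool([
  [[0, 0, 0], [0, 0, 0]],
  [[0, 0, 0], [0, 0, 0]],
  [[0, 0, 0], [0, 0, 0]],
  [[0, 0, 0], [0, 0, 0]],
  [[0, 0, -0.05], [0, 0, 0]],
  [[0, 0, -0.15], [0, 0, 0]],
  [[0, 0, -0.3], [0, 0, 0]],
  [[-0.1, 0, -0.3], [0, 0, 0]],
  [[-0.25, -0.03, -0.3], [0, 0, 0]],
  [[-0.4, -0.08, -0.3], [0, 0, 0.05]],
  [[-0.55, -0.12, -0.3], [0, 0, 0.1]],
  [[-0.7, -0.16, -0.3], [0, 0, 0.137]],
  [[-0.82, -0.176, -0.3], [0, 0, 0.137]],
  [[-0.9, -0.176, -0.3], [0, 0, 0.137]],
  [[-0.9, -0.176, -0.3], [0, 0, 0.137]],
  [[-0.9, -0.176, -0.3], [0, 0, 0.137]],
  [[-0.9, -0.176, -0.3], [0, 0, 0.137]],
], claw=0.65)

```text
clock: 33.7
tcp_pos: [0.4277, -0.1653, 0.1175]
orientation: [2.663, 1.666, 0.001]
contact_force: [0.4, -0.1, -0.4]
grip_width: 0.0295
gripper_force: 0.0
```

Run:
```python
from h import *
placed(); plan((427.2,-166.3,33.5,64))
```

```text
top (-60, -30) boss at -58.7 -29.8 top 34.0 plate [14.3 16.3 18. ]
top (0, -30) boss at 0.7 -29.7 top 34.1 plate [14.4 16.3 18.2]
top (60, -30) boss at 60.9 -30.7 top 34.4 plate [14.4 16.2 17.9]
top (60, 30) boss at 60.7 28.8 top 33.6 plate [14.8 16.4 18.1]
top [353.5 -65.4] 25.9 [353.1 -65.2  16.1  16.7  38.6]
side (-60, -30) boss at -61.7 -28.8 top 34.1 plate [14.7 16.6 18.2]
side (0, -30) boss at -2.3 -28.7 top 33.9 plate [14.8 16.3 18.1]
side (60, -30) boss at 58.5 -29.5 top 33.4 plate [14.8 16.3 18.4]
side (60, 30) boss at 57.9 29.7 top 33.7 plate [15.1 16.7 18.2]
side [ 435.9 -242.9] 25.8 [ 436.3 -245.1   18.3   19.5   44. ]
side [ 425.7 -165.1] 26.2 [ 426.3 -166.3   17.2   17.    64.9]
side [350.8 -64. ] 25.8 [351.6 -65.2  15.8  17.8  36.3]
now [ 427.6 -165.3  117.3] yaw 64.1 t 33.8
(427.2, -166.3, 33.5, 64) -> [-0.005, 0.0, 0.335] [0.0, -0.0, 0.001]
```

Request:
servo_tool([
  [[-0.005, 0, 0.06], [0, 0, 0]],
  [[-0.005, 0, 0.15], [0, 0, 0]],
  [[-0.005, 0, 0.22], [0, 0, 0]],
  [[-0.005, 0, 0.27], [0, 0, 0]],
  [[-0.005, 0, 0.31], [0, 0, 0]],
  [[-0.005, 0, 0.328], [0, 0, 0]],
  [[-0.005, 0, 0.335], [0, 0, 0]],
  [[-0.005, 0, 0.335], [0, 0, 0]],
  [[-0.005, 0, 0.335], [0, 0, 0]],
])

```text
clock: 34.7
tcp_pos: [0.4269, -0.1677, 0.0338]
orientation: [2.664, 1.663, 0.001]
contact_force: [0.1, -1.0, 0.3]
grip_width: 0.0298
gripper_force: 0.0
```

Request:
servo_tool([
  [[0, 0, 0], [0, 0, 0]],
  [[0, 0, 0], [0, 0, 0]],
  [[0, 0, 0], [0, 0, 0]],
  [[0, 0, 0], [0, 0, 0]],
  [[0, 0, -0.05], [0, 0, 0]],
  [[0, 0, -0.12], [0, 0, 0]],
  [[0, 0, -0.22], [0, 0, 0]],
  [[0, 0, -0.33], [0, 0, 0]],
  [[0, 0, -0.33], [0, 0, 0]],
  [[0, 0, -0.33], [0, 0, 0]],
  [[0, 0, -0.33], [0, 0, 0]],
], claw=1, squeeze=60)

```text
clock: 35.8
tcp_pos: [0.4258, -0.1676, 0.1154]
orientation: [-2.664, -1.663, 0.001]
contact_force: [-0.4, 0.4, -0.5]
grip_width: 0.0138
gripper_force: 58.8
```

Run:
```python
from h import *
plan((*case(-59.8,30.5),60,76.1))
```

```text
now [ 425.8 -167.6  115.4] yaw 63.9 t 35.8
(np.float64(537.9), np.float64(101.8), 60, 76.1) -> [1.165, -0.07, 0.221] [-0.001, 0.0, -0.135]
```

Request:
servo_tool([
  [[0.08, -0.01, 0], [0, 0, -0.03]],
  [[0.22, -0.02, 0], [0, 0, -0.06]],
  [[0.4, -0.03, 0], [0, 0, -0.09]],
  [[0.58, -0.04, 0], [0, 0, -0.12]],
  [[0.75, -0.05, 0], [0, 0, -0.135]],
  [[0.9, -0.06, 0], [0, 0, -0.135]],
  [[0.96, -0.07, 0], [0, 0, -0.135]],
  [[0.96, -0.07, 0], [0, 0, -0.135]],
  [[0.96, -0.07, 0], [0, 0, -0.135]],
  [[0.96, -0.07, 0], [0, 0, -0.135]],
  [[0.96, -0.07, 0], [0, 0, -0.135]],
])

```text
clock: 36.9
tcp_pos: [0.5156, 0.0537, 0.1155]
orientation: [2.476, 1.933, -0.002]
contact_force: [0.3, 0.5, -1.3]
grip_width: 0.0141
gripper_force: 58.8
```

Run:
```python
from h import *
plan((*case(-59.8,29.5),60,76.1))
```

```text
now [515.6  53.7 115.5] yaw 76.0 t 36.9
(np.float64(537.6), np.float64(100.8), 60, 76.1) -> [0.204, 0.04, 0.222] [-0.0, 0.001, -0.002]
```

Request:
servo_tool([
  [[0.1, 0.02, 0], [0, 0, 0]],
  [[0.18, 0.04, 0], [0, 0, 0]],
  [[0.197, 0.04, 0], [0, 0, 0]],
  [[0.197, 0.04, 0.05], [0, 0, 0]],
  [[0.197, 0.04, 0.12], [0, 0, 0]],
  [[0.197, 0.04, 0.19], [0, 0, 0]],
  [[0.197, 0.04, 0.22], [0, 0, 0]],
  [[0.197, 0.04, 0.22], [0, 0, 0]],
  [[0.197, 0.04, 0.22], [0, 0, 0]],
])

```text
clock: 37.8
tcp_pos: [0.5376, 0.1005, 0.0609]
orientation: [2.474, 1.936, -0.0]
contact_force: [-1.0, 1.1, 0.3]
grip_width: 0.0143
gripper_force: 58.8
```

Run:
```python
from h import *
plan((*case(-59.8,29.5),42,76.1))
```

```text
now [537.6 100.5  60.9] yaw 76.1 t 37.8
(np.float64(537.6), np.float64(100.8), 42, 76.1) -> [0.001, -0.0, 0.076] [-0.0, 0.0, -0.0]
```

Request:
servo_tool([
  [[0, 0, 0.015], [0, 0, 0]],
  [[0, 0, 0.03], [0, 0, 0]],
  [[0, 0, 0.045], [0, 0, 0]],
  [[0, 0, 0.058], [0, 0, 0]],
  [[0, 0, 0.068], [0, 0, 0]],
  [[0, 0, 0.075], [0, 0, 0]],
  [[0, 0, 0.075], [0, 0, 0]],
  [[0, 0, 0.075], [0, 0, 0]],
])

```text
clock: 38.6
tcp_pos: [0.5377, 0.1012, 0.0421]
orientation: [2.474, 1.937, 0.0]
contact_force: [-0.1, -0.5, -0.1]
grip_width: 0.0141
gripper_force: 58.9
```

Request:
servo_tool([
  [[0, 0, 0], [0, 0, 0]],
  [[0, 0, 0], [0, 0, 0]],
  [[0, 0, 0], [0, 0, 0]],
  [[0, 0, 0], [0, 0, 0]],
  [[0, 0, -0.05], [0, 0, 0]],
  [[0, 0, -0.15], [0, 0, 0]],
  [[0, 0, -0.3], [0, 0, 0]],
  [[-0.1, 0, -0.3], [0, 0, 0]],
  [[-0.25, 0, -0.3], [0, 0, 0]],
  [[-0.4, 0, -0.3], [0, 0, 0.06]],
  [[-0.55, 0, -0.3], [0, 0, 0.12]],
  [[-0.7, 0, -0.3], [0, 0, 0.18]],
  [[-0.85, 0, -0.3], [0, 0, 0.234]],
  [[-0.95, 0, -0.3], [0, 0, 0.234]],
  [[-0.98, 0, -0.3], [0, 0, 0.234]],
  [[-0.98, 0, -0.3], [0, 0, 0.234]],
  [[-0.98, 0, -0.3], [0, 0, 0.234]],
  [[-0.98, 0, -0.3], [0, 0, 0.234]],
], claw=0.65)

```text
clock: 40.4
tcp_pos: [0.4794, -0.1349, 0.1173]
orientation: [-2.784, -1.455, -0.001]
contact_force: [0.1, -0.4, 0.7]
grip_width: 0.0297
gripper_force: 0.0
```

Run:
```python
from h import *
placed(); plan((437.2,-244.1,33.5,54.7))
```

```text
top (-60, -30) boss at -58.7 -29.8 top 34.1 plate [14.5 16.3 18. ]
top (0, -30) boss at 0.9 -29.8 top 34.3 plate [14.7 16.6 18.3]
top (60, -30) boss at 61.0 -30.5 top 34.3 plate [14.4 16.3 18.2]
top (-60, 30) boss at -58.8 30.0 top 34.1 plate [14.3 16.1 18. ]
top (60, 30) boss at 60.6 28.7 top 34.5 plate [14.6 16.2 17.9]
side (-60, -30) boss at -61.4 -28.9 top 34.1 plate [15.  16.5 18.2]
side (0, -30) boss at -2.2 -28.7 top 34.1 plate [14.6 16.4 17.9]
side (60, -30) boss at 58.2 -29.7 top 33.8 plate [14.3 16.4 17.9]
side (-60, 30) boss at -62.0 31.0 top 33.9 plate [14.9 16.5 17.9]
side (60, 30) boss at 57.9 29.7 top 33.5 plate [14.8 16.4 18.1]
side [ 435.5 -242.6] 25.9 [ 436.1 -243.8   16.6   18.9   52. ]
side [350.8 -64.1] 25.8 [351.8 -65.3  15.8  17.8  37.3]
now [ 479.3 -135.3  117.1] yaw 55.2 t 40.5
(437.2, -244.1, 33.5, 54.7) -> [-0.454, 0.11, 0.334] [-0.0, -0.0, 0.005]
```

Request:
servo_tool([
  [[-0.12, 0.03, 0], [0, 0, 0]],
  [[-0.28, 0.07, 0.03], [0, 0, 0]],
  [[-0.4, 0.1, 0.06], [0, 0, 0]],
  [[-0.449, 0.11, 0.12], [0, 0, 0]],
  [[-0.449, 0.11, 0.18], [0, 0, 0]],
  [[-0.449, 0.11, 0.24], [0, 0, 0]],
  [[-0.449, 0.11, 0.28], [0, 0, 0]],
  [[-0.449, 0.11, 0.31], [0, 0, 0]],
  [[-0.449, 0.11, 0.328], [0, 0, 0]],
  [[-0.449, 0.11, 0.334], [0, 0, 0]],
  [[-0.449, 0.11, 0.334], [0, 0, 0]],
  [[-0.449, 0.11, 0.334], [0, 0, 0]],
])

```text
clock: 41.7
tcp_pos: [0.4374, -0.2446, 0.034]
orientation: [2.785, 1.452, 0.001]
contact_force: [0.9, -0.4, -0.3]
grip_width: 0.0301
gripper_force: 0.0
```

Request:
servo_tool([
  [[0, 0, 0], [0, 0, 0]],
  [[0, 0, 0], [0, 0, 0]],
  [[0, 0, 0], [0, 0, 0]],
  [[0, 0, 0], [0, 0, 0]],
  [[0, 0, -0.05], [0, 0, 0]],
  [[0, 0, -0.12], [0, 0, 0]],
  [[0, 0, -0.22], [0, 0, 0]],
  [[0, 0, -0.33], [0, 0, 0]],
  [[0, 0, -0.33], [0, 0, 0]],
  [[0, 0, -0.33], [0, 0, 0]],
  [[0, 0, -0.33], [0, 0, 0]],
], claw=1, squeeze=60)

```text
clock: 42.8
tcp_pos: [0.4363, -0.2443, 0.1155]
orientation: [-2.785, -1.451, 0.001]
contact_force: [0.1, -0.5, -0.6]
grip_width: 0.0142
gripper_force: 58.7
```

Run:
```python
from h import *
plan((*case(0.4,30.3),60,76.1))
```

```text
now [ 436.3 -244.3  115.5] yaw 55.0 t 42.8
(np.float64(596.3), np.float64(87.1), 60, 76.1) -> [1.453, -0.235, 0.222] [-0.001, 0.0, -0.234]
```

Request:
servo_tool([
  [[0.08, -0.01, 0], [0, 0, -0.04]],
  [[0.22, -0.03, 0], [0, 0, -0.08]],
  [[0.4, -0.06, 0], [0, 0, -0.12]],
  [[0.58, -0.1, 0], [0, 0, -0.16]],
  [[0.75, -0.13, 0], [0, 0, -0.2]],
  [[0.9, -0.16, 0], [0, 0, -0.234]],
  [[0.96, -0.16, 0], [0, 0, -0.234]],
  [[0.96, -0.16, 0], [0, 0, -0.234]],
  [[0.96, -0.16, 0], [0, 0, -0.234]],
  [[0.96, -0.16, 0], [0, 0, -0.234]],
  [[0.96, -0.16, 0], [0, 0, -0.234]],
  [[0.96, -0.16, 0], [0, 0, -0.234]],
])

```text
clock: 44.0
tcp_pos: [0.5414, -0.0261, 0.116]
orientation: [2.475, 1.934, -0.001]
contact_force: [0.0, 0.8, -0.5]
grip_width: 0.014
gripper_force: 58.7
```

Run:
```python
from h import *
plan((*case(0.4,30.3),60,76.1))
```

```text
now [541.4 -26.1 116. ] yaw 76.0 t 44.0
(np.float64(596.3), np.float64(87.1), 60, 76.1) -> [0.493, 0.104, 0.224] [-0.0, 0.0, -0.001]
```

Request:
servo_tool([
  [[0.08, 0.02, 0], [0, 0, 0]],
  [[0.22, 0.05, 0], [0, 0, 0]],
  [[0.36, 0.08, 0], [0, 0, 0]],
  [[0.46, 0.104, 0], [0, 0, 0]],
  [[0.488, 0.104, 0], [0, 0, 0]],
  [[0.488, 0.104, 0], [0, 0, 0]],
  [[0.488, 0.104, 0.05], [0, 0, 0]],
  [[0.488, 0.104, 0.12], [0, 0, 0]],
  [[0.488, 0.104, 0.19], [0, 0, 0]],
  [[0.488, 0.104, 0.22], [0, 0, 0]],
  [[0.488, 0.104, 0.22], [0, 0, 0]],
  [[0.488, 0.104, 0.22], [0, 0, 0]],
])

```text
clock: 45.2
tcp_pos: [0.5963, 0.0873, 0.0608]
orientation: [-2.474, -1.936, 0.0]
contact_force: [-0.3, -0.1, -0.1]
grip_width: 0.0141
gripper_force: 58.7
```

Run:
```python
from h import *
plan((*case(0.4,30.3),42,76.1))
```

```text
now [596.3  87.3  60.8] yaw 76.1 t 45.2
(np.float64(596.3), np.float64(87.1), 42, 76.1) -> [-0.001, 0.0, 0.075] [-0.0, 0.0, 0.0]
```

Request:
servo_tool([
  [[0, 0, 0.015], [0, 0, 0]],
  [[0, 0, 0.03], [0, 0, 0]],
  [[0, 0, 0.045], [0, 0, 0]],
  [[0, 0, 0.058], [0, 0, 0]],
  [[0, 0, 0.068], [0, 0, 0]],
  [[0, 0, 0.075], [0, 0, 0]],
  [[0, 0, 0.075], [0, 0, 0]],
  [[0, 0, 0.075], [0, 0, 0]],
])

```text
clock: 46.0
tcp_pos: [0.5964, 0.0874, 0.0423]
orientation: [2.474, 1.936, 0.0]
contact_force: [-0.0, 0.5, -0.4]
grip_width: 0.0141
gripper_force: 58.7
```

Request:
servo_tool([
  [[0, 0, 0], [0, 0, 0]],
  [[0, 0, 0], [0, 0, 0]],
  [[0, 0, 0], [0, 0, 0]],
  [[0, 0, 0], [0, 0, 0]],
  [[0, 0, -0.05], [0, 0, 0]],
  [[0, 0, -0.15], [0, 0, 0]],
  [[0, 0, -0.4], [0, 0, 0]],
  [[-0.1, 0, -0.5], [0, 0, 0]],
  [[-0.25, 0, -0.5], [0, 0, 0]],
  [[-0.4, 0, -0.5], [0, 0, 0]],
  [[-0.55, 0, -0.5], [0, 0, 0]],
  [[-0.7, 0, -0.5], [0, 0, 0]],
  [[-0.85, 0, -0.5], [0, 0, 0]],
  [[-0.95, 0, -0.5], [0, 0, 0]],
  [[-0.98, 0, -0.5], [0, 0, 0]],
  [[-0.98, 0, -0.5], [0, 0, 0]],
  [[-0.98, 0, -0.5], [0, 0, 0]],
  [[-0.98, 0, -0.5], [0, 0, 0]],
], claw=0.5)

```text
clock: 47.8
tcp_pos: [0.5381, -0.1484, 0.1676]
orientation: [-2.471, -1.94, -0.002]
contact_force: [0.7, 0.2, -0.6]
grip_width: 0.0428
gripper_force: 0.0
```

Run:
```python
from h import *
placed()
t=cv2.imread("pics/topP.png")[130:370,30:350]; s=cv2.imread("pics/sideP.png")[160:420,100:400]
cv2.imwrite("pics/c3.png",np.hstack([cv2.resize(t,(400,400)),cv2.resize(s,(400,400))]))
plan((623.1,199.9,150,-13.9))
```

```text
top (-60, -30) boss at -58.7 -29.8 top 34.2 plate [14.5 16.4 18.1]
top (0, -30) boss at 0.9 -29.6 top 34.3 plate [14.7 16.3 18. ]
top (60, -30) boss at 61.0 -30.7 top 34.1 plate [14.7 16.3 18.1]
top (-60, 30) boss at -58.8 30.1 top 33.9 plate [14.4 16.1 17.9]
top (0, 30) boss at 1.3 29.5 top 34.3 plate [14.4 16.4 18.1]
top (60, 30) boss at 60.6 28.6 top 33.8 plate [14.9 16.7 18.1]
top [353.4 -65.5] 26.2 [353.1 -65.3  16.3  16.3  38.9]
side (-60, -30) boss at -61.3 -28.6 top 33.8 plate [14.7 16.2 18.3]
side (0, -30) boss at -2.0 -28.8 top 33.6 plate [15.  16.6 18.5]
side (60, -30) boss at 58.3 -29.5 top 34.1 plate [14.9 16.3 18.2]
side (-60, 30) boss at -61.4 30.9 top 33.2 plate [14.7 16.5 18.3]
side (0, 30) boss at -1.8 30.5 top 33.9 plate [14.8 16.4 18.2]
side (60, 30) boss at 57.8 29.6 top 33.6 plate [14.9 16.5 18.1]
side [350.9 -64.1] 26.0 [351.8 -65.1  15.9  18.7  38.8]
now [ 537.9 -148.9  167.5] yaw 76.2 t 47.9
(623.1, 199.9, 150, -13.9) -> [1.436, -0.001, 0.071] [-0.0, -0.0, 1.002]
```

View pics/c3.png

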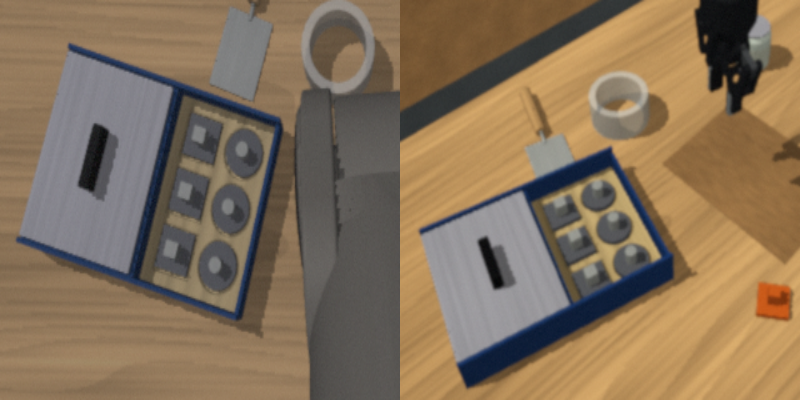

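All six pads sit flat in pockets of their own shape: boss tops are at 34 mm and the mat is empty. Next comes closing the cover.

Request:
servo_tool([
  [[0.1, 0, 0], [0, 0, 0.09]],
  [[0.25, 0, 0], [0, 0, 0.18]],
  [[0.4, 0, 0], [0, 0, 0.27]],
  [[0.55, 0, 0], [0, 0, 0.36]],
  [[0.7, 0, 0], [0, 0, 0.45]],
  [[0.85, 0, 0], [0, 0, 0.54]],
  [[0.96, 0, 0], [0, 0, 0.63]],
  [[0.96, 0, 0], [0, 0, 0.72]],
  [[0.96, 0, 0], [0, 0, 0.81]],
  [[0.96, 0, 0], [0, 0, 0.9]],
  [[0.96, 0, 0], [0, 0, 0.98]],
  [[0.96, 0, 0], [0, 0, 1.0]],
  [[0.96, 0, 0], [0, 0, 1.0]],
  [[0.96, 0, 0], [0, 0, 1.0]],
])

```text
clock: 49.3
tcp_pos: [0.595, 0.0829, 0.1673]
orientation: [-3.119, 0.375, 0.0]
contact_force: [0.5, 0.6, -0.0]
grip_width: 0.0426
gripper_force: 0.0
```

Run:
```python
from h import *
plan((623.1,199.9,150,-13.9),(623.1,199.9,71,-13.9))
```

```text
now [595.   82.9 167.3] yaw -13.7 t 49.3
(623.1, 199.9, 150, -13.9) -> [-0.002, -0.481, 0.069] [-0.0, 0.0, 0.002]
(623.1, 199.9, 71, -13.9) -> [-0.002, -0.481, 0.385] [-0.0, 0.0, 0.002]
```

Request:
servo_tool([
  [[0, -0.1, 0], [0, 0, 0]],
  [[0, -0.25, 0], [0, 0, 0]],
  [[0, -0.4, 0], [0, 0, 0]],
  [[-0.002, -0.481, 0], [0, 0, 0]],
  [[-0.002, -0.481, 0.1], [0, 0, 0]],
  [[-0.002, -0.481, 0.2], [0, 0, 0]],
  [[-0.002, -0.481, 0.28], [0, 0, 0]],
  [[-0.002, -0.481, 0.34], [0, 0, 0]],
  [[-0.002, -0.481, 0.375], [0, 0, 0]],
  [[-0.002, -0.481, 0.385], [0, 0, 0]],
  [[-0.002, -0.481, 0.385], [0, 0, 0]],
  [[-0.002, -0.481, 0.385], [0, 0, 0]],
])

```text
clock: 50.5
tcp_pos: [0.6242, 0.1995, 0.0721]
orientation: [-3.118, 0.38, -0.002]
contact_force: [-1.2, 0.5, 0.7]
grip_width: 0.0427
gripper_force: 0.0
```

Request:
servo_tool([
  [[0, 0, 0], [0, 0, 0]],
  [[0, 0, 0], [0, 0, 0]],
  [[0, 0, 0], [0, 0, 0]],
  [[0, 0, 0], [0, 0, 0]],
  [[0, 0, 0], [0, 0, 0]],
  [[0, 0, 0], [0, 0, 0]],
], claw=1, squeeze=50)

```text
clock: 51.1
tcp_pos: [0.6239, 0.1994, 0.0719]
orientation: [-3.118, 0.38, -0.001]
contact_force: [-1.1, -0.8, 6.0]
grip_width: 0.0125
gripper_force: 50.3
```

Run:
```python
from h import *
plan((*case(-0.6,0),71,-13.9))
```

```text
now [623.9 199.4  71.9] yaw -13.9 t 51.1
(np.float64(588.0), np.float64(57.9), 71, -13.9) -> [-0.003, 0.584, 0.004] [-0.0, -0.001, 0.0]
```

Request:
servo_tool([
  [[0, 0.04, 0], [0, 0, 0]],
  [[0, 0.1, 0], [0, 0, 0]],
  [[0, 0.16, 0], [0, 0, 0]],
  [[0, 0.22, 0], [0, 0, 0]],
  [[0, 0.28, 0], [0, 0, 0]],
  [[0, 0.34, 0], [0, 0, 0]],
  [[0, 0.4, 0], [0, 0, 0]],
  [[0, 0.46, 0], [0, 0, 0]],
  [[0, 0.51, 0], [0, 0, 0]],
  [[0, 0.55, 0], [0, 0, 0]],
  [[0, 0.57, 0], [0, 0, 0]],
  [[0, 0.58, 0], [0, 0, 0]],
  [[0, 0.586, 0], [0, 0, 0]],
  [[0, 0.59, 0], [0, 0, 0]],
  [[0, 0.594, 0], [0, 0, 0]],
  [[0, 0.594, 0], [0, 0, 0]],
  [[0, 0.594, 0], [0, 0, 0]],
])

```text
clock: 52.8
tcp_pos: [0.5887, 0.0574, 0.0719]
orientation: [-3.115, 0.377, -0.004]
contact_force: [1.8, 8.3, 2.9]
grip_width: 0.0127
gripper_force: 50.4
```

Request:
servo_tool([
  [[0, -0.008, 0], [0, 0, 0]],
  [[0, -0.008, 0], [0, 0, 0]],
  [[0, -0.008, 0], [0, 0, 0]],
  [[0, -0.008, 0], [0, 0, 0]],
  [[0, -0.008, -0.05], [0, 0, 0]],
  [[0, -0.008, -0.2], [0, 0, 0]],
  [[0, -0.008, -0.4], [0, 0, 0]],
  [[0, 0.1, -0.4], [0, 0, 0]],
  [[0, 0.25, -0.4], [0, 0, 0]],
  [[0, 0.4, -0.4], [0, 0, 0]],
  [[-0.02, 0.55, -0.4], [0, 0, 0]],
  [[-0.04, 0.7, -0.4], [0, 0, 0]],
  [[-0.06, 0.85, -0.4], [0, 0, 0]],
  [[-0.07, 0.95, -0.4], [0, 0, 0]],
  [[-0.07, 0.95, -0.4], [0, 0, 0]],
  [[-0.07, 0.95, -0.4], [0, 0, 0]],
], claw=0.5)

```text
clock: 54.4
tcp_pos: [0.5138, -0.1716, 0.1718]
orientation: [-3.118, 0.382, -0.001]
contact_force: [0.2, 0.3, -0.0]
grip_width: 0.0428
gripper_force: 0.0
```

Request:
servo_tool([
  [[0, 0.1, 0], [0, 0, -0.09]],
  [[0, 0.25, 0], [0, 0, -0.18]],
  [[-0.02, 0.4, 0], [0, 0, -0.27]],
  [[-0.04, 0.55, 0], [0, 0, -0.36]],
  [[-0.06, 0.7, 0], [0, 0, -0.45]],
  [[-0.07, 0.85, 0], [0, 0, -0.54]],
  [[-0.07, 0.9, 0], [0, 0, -0.63]],
  [[-0.07, 0.9, 0], [0, 0, -0.7]],
  [[-0.07, 0.9, 0], [0, 0, -0.73]],
  [[-0.07, 0.9, 0], [0, 0, -0.73]],
  [[-0.07, 0.9, 0], [0, 0, -0.73]],
  [[-0.07, 0.9, 0], [0, 0, -0.73]],
])

```text
clock: 55.6
tcp_pos: [0.4434, -0.3847, 0.1713]
orientation: [2.826, 1.373, 0.0]
contact_force: [-0.5, 0.7, 0.5]
grip_width: 0.0428
gripper_force: 0.0
```

Run:
```python
from h import *
o={}
for c in ("top","side"):
    p,d=r.grab_frame(c); o[c]=p[:,:,::-1]; X=cloud(c,d); z=X[...,2]
    cv2.imwrite(f"pics/{c}4.png",o[c])
    f=lambda m:np.round(np.concatenate([np.ravel(t) for t in cv2.minAreaRect((X[cv2.morphologyEx(m.astype(np.uint8),cv2.MORPH_OPEN,np.ones((3,3)))>0][:,:2]*1000).astype(np.float32))]),1)
    cs=(X[...,1]>-.06)&(X[...,0]<.8)&(X[...,0]>.42)
    print(c,"bar",f(cs&(z>.06)&(z<.075)))
    kn=(X[...,1]<-.35)&(X[...,1]>-.46)&(X[...,0]<.5)&(X[...,0]>.38)
    try: print("knob",f(kn&(z>.05)&(z<.07)))
    except Exception as e: print("knob hidden")
print("expected bar",case(0,0), r.get_obs()['joints'].round(2))
plan((438.4,-408.5,150,51.7),(438.4,-408.5,60,51.7))
cv2.imwrite("pics/c4.png",np.hstack([cv2.resize(o["top"][130:370,30:350],(400,400)),cv2.resize(o["side"][160:420,100:400],(400,400))]))
```

```text
top bar [588.9  57.7  15.   63.8  76.6]
knob [ 440.4 -407.    38.9   13.3   52.3]
side bar [587.5  58.1  14.4  65.3  75.9]
knob [ 437.2 -407.2   43.2   16.    54.1]
expected bar [588.6  57.8] [ 0.88  0.44 -0.36  1.83  0.19  0.9  -0.23]
now [ 443.1 -385.   171.2] yaw 51.8 t 55.7
(438.4, -408.5, 150, 51.7) -> [-0.086, 0.043, 0.085] [0.0, 0.0, 0.001]
(438.4, -408.5, 60, 51.7) -> [-0.086, 0.043, 0.445] [0.0, 0.0, 0.001]
```

View pics/c4.png

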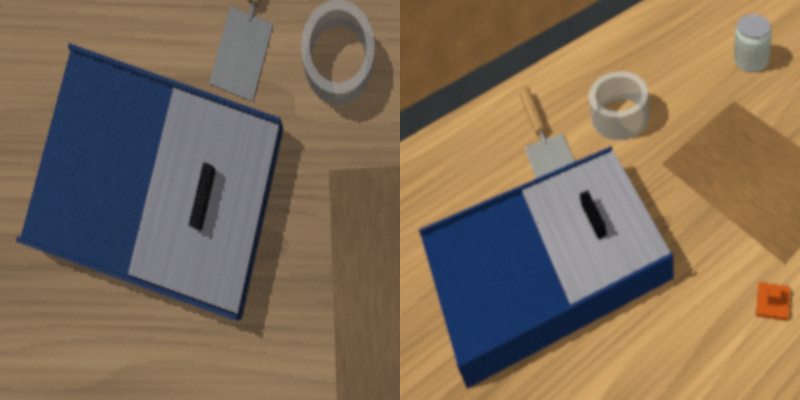

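The cover is fully shut: the bar is at the case origin in both views. Next is the knob, whose bar lies at 52° with the pointer away from the robot's left.

Request:
servo_tool([
  [[-0.04, 0.02, 0.05], [0, 0, 0]],
  [[-0.084, 0.043, 0.1], [0, 0, 0]],
  [[-0.084, 0.043, 0.2], [0, 0, 0]],
  [[-0.084, 0.043, 0.3], [0, 0, 0]],
  [[-0.084, 0.043, 0.36], [0, 0, 0]],
  [[-0.084, 0.043, 0.4], [0, 0, 0]],
  [[-0.084, 0.043, 0.43], [0, 0, 0]],
  [[-0.084, 0.043, 0.445], [0, 0, 0]],
  [[-0.084, 0.043, 0.445], [0, 0, 0]],
  [[-0.084, 0.043, 0.445], [0, 0, 0]],
])

```text
clock: 56.7
tcp_pos: [0.4387, -0.4088, 0.0605]
orientation: [2.825, 1.372, 0.001]
contact_force: [0.1, -0.5, -0.2]
grip_width: 0.0426
gripper_force: 0.0
```

Request:
servo_tool([
  [[0, 0, 0], [0, 0, 0]],
  [[0, 0, 0], [0, 0, 0]],
  [[0, 0, 0], [0, 0, 0]],
  [[0, 0, 0], [0, 0, 0]],
  [[0, 0, 0], [0, 0, 0]],
  [[0, 0, 0], [0, 0, 0]],
], claw=1, squeeze=40)

```text
clock: 57.3
tcp_pos: [0.4383, -0.4086, 0.0606]
orientation: [2.826, 1.372, -0.0]
contact_force: [-2.0, 1.1, 5.9]
grip_width: 0.012
gripper_force: 39.5
```

Request:
servo_tool([
  [[0, 0, 0], [0, 0, -0.04]],
  [[0, 0, 0], [0, 0, -0.1]],
  [[0, 0, 0], [0, 0, -0.16]],
  [[0, 0, 0], [0, 0, -0.22]],
  [[0, 0, 0], [0, 0, -0.28]],
  [[0, 0, 0], [0, 0, -0.34]],
  [[0, 0, 0], [0, 0, -0.4]],
  [[0, 0, 0], [0, 0, -0.46]],
  [[0, 0, 0], [0, 0, -0.52]],
  [[0, 0, 0], [0, 0, -0.56]],
  [[0, 0, 0], [0, 0, -0.6]],
  [[0, 0, 0], [0, 0, -0.6]],
  [[0, 0, 0], [0, 0, -0.6]],
])

```text
clock: 58.6
tcp_pos: [0.4373, -0.4083, 0.0605]
orientation: [-1.894, -2.504, 0.002]
contact_force: [-4.2, 2.9, 8.6]
grip_width: 0.0124
gripper_force: 40.1
```

Run:
```python
from h import *
print(r.get_obs()['moment'].round(2),r.get_obs()['joints'].round(2)); plan()
```

```text
[0.61 0.95 0.05] [ 1.05  0.65 -0.54  1.85  0.46  0.77  0.54]
now [ 437.3 -408.3   60.5] yaw 105.8 t 58.6
```

Request:
servo_tool([
  [[0, 0, 0], [0, 0, -0.05]],
  [[0, 0, 0], [0, 0, -0.11]],
  [[0, 0, 0], [0, 0, -0.17]],
  [[0, 0, 0], [0, 0, -0.23]],
  [[0, 0, 0], [0, 0, -0.29]],
  [[0, 0, 0], [0, 0, -0.35]],
  [[0, 0, 0], [0, 0, -0.41]],
  [[0, 0, 0], [0, 0, -0.47]],
  [[0, 0, 0], [0, 0, -0.53]],
  [[0, 0, 0], [0, 0, -0.58]],
  [[0, 0, 0], [0, 0, -0.61]],
  [[0, 0, 0], [0, 0, -0.63]],
  [[0, 0, 0], [0, 0, -0.64]],
  [[0, 0, 0], [0, 0, -0.64]],
  [[0, 0, 0], [0, 0, -0.64]],
])

```text
clock: 60.1
tcp_pos: [0.4366, -0.409, 0.0605]
orientation: [-0.455, -3.105, 0.002]
contact_force: [-6.1, 2.3, 10.7]
grip_width: 0.0119
gripper_force: 40.3
```

Run:
```python
from h import *
print(r.get_obs()['moment'].round(2),r.get_obs()['joints'].round(2)); plan()
```

```text
[0.39 1.44 0.07] [ 1.2   0.72 -0.77  1.84  0.65  0.86  1.39]
now [ 436.6 -409.    60.5] yaw 163.3 t 60.1
```

Request:
servo_tool([
  [[0, 0, 0], [0, 0, -0.012]],
  [[0, 0, 0], [0, 0, -0.024]],
  [[0, 0, 0], [0, 0, -0.036]],
  [[0, 0, 0], [0, 0, -0.036]],
  [[0, 0, 0], [0, 0, -0.036]],
])

```text
clock: 60.6
tcp_pos: [0.4366, -0.4091, 0.0605]
orientation: [-0.371, -3.117, 0.001]
contact_force: [-6.9, 1.7, 10.4]
grip_width: 0.0121
gripper_force: 42.9
```

Run:
```python
from h import *
print(r.get_obs()['moment'].round(2)); plan()
```

```text
[ 0.44  1.35 -0.82]
now [ 436.6 -409.1   60.5] yaw 166.4 t 60.6
```

Request:
servo_tool([
  [[0, 0, 0], [0, 0, 0]],
  [[0, 0, 0], [0, 0, 0]],
  [[0, 0, 0], [0, 0, 0]],
  [[0, 0, 0], [0, 0, 0]],
  [[0, 0, -0.05], [0, 0, 0]],
  [[0, 0, -0.2], [0, 0, 0]],
  [[0, 0, -0.4], [0, 0, 0]],
  [[0, 0, -0.5], [0, 0, 0]],
  [[-0.2, 0.2, -0.5], [0, 0, 0]],
  [[-0.4, 0.4, -0.5], [0, 0, 0]],
  [[-0.6, 0.6, -0.5], [0, 0, 0]],
  [[-0.6, 0.6, -0.5], [0, 0, 0]],
  [[-0.6, 0.6, -0.5], [0, 0, 0]],
  [[-0.6, 0.6, -0.5], [0, 0, 0]],
], claw=0.5)

```text
clock: 62.0
tcp_pos: [0.621, -0.294, 0.1857]
orientation: [0.357, 3.12, 0.003]
contact_force: [-0.0, -0.5, -0.5]
grip_width: 0.0427
gripper_force: 0.0
```

Run:
```python
from h import *
o={}
for c in ("top","side"):
    p,d=r.grab_frame(c); o[c]=p[:,:,::-1]; X=cloud(c,d); z=X[...,2]
    f=lambda m:np.round(np.concatenate([np.ravel(t) for t in cv2.minAreaRect((X[cv2.morphologyEx(m.astype(np.uint8),cv2.MORPH_OPEN,np.ones((3,3)))>0][:,:2]*1000).astype(np.float32))]),1)
    cs=(X[...,1]>-.06)&(X[...,0]<.8)&(X[...,0]>.42)
    kn=(X[...,1]<-.35)&(X[...,1]>-.46)&(X[...,0]<.5)&(X[...,0]>.38)
    try: print(c,"bar",f(cs&(z>.06)&(z<.075)),"knob",f(kn&(z>.05)&(z<.07)),"counter",f(kn&(z>.02)&(z<.035)))
    except Exception as e: print("hidden")
plan()
cv2.imwrite("pics/c5.png",np.hstack([cv2.resize(o["top"][290:400,420:530],(400,400),interpolation=2),cv2.resize(o["side"][190:290,405:505],(400,400),interpolation=2)]))
```

```text
top bar [588.7  57.5  14.6  63.8  76.1] knob [ 439.  -408.8   14.3   43.5   74.1] counter [ 439.2 -409.    96.7   96.1   74.2]
side bar [587.3  58.3  14.2  66.2  76.2] knob [ 438.7 -408.7   15.7   46.3   72.1] counter [ 437.5 -408.1   98.4   97.9   74. ]
now [ 618.  -298.2  184.9] yaw 166.6 t 62.1
```

View pics/c5.png

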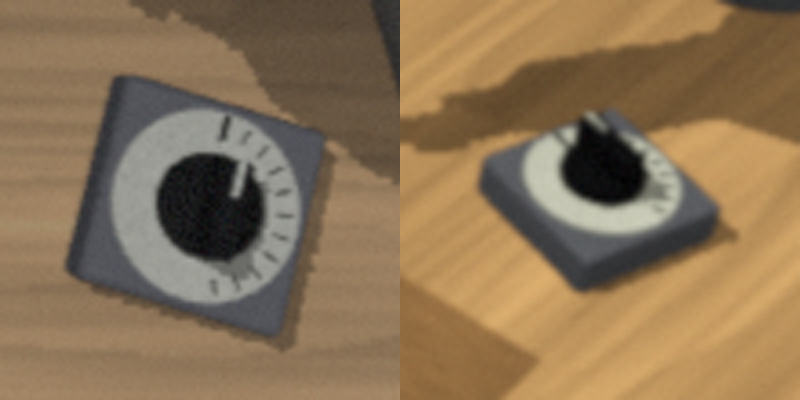

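The knob bar lies at -15.9° against the counter's -15.8°, so it is at the zero stop. The pointer appears beside the mark at (225,128) only because it stands higher than the dial. The cover is still shut.

```bash
python3 -c "
from bench import r
print(r.hand_in())"
```

```text
the job is handed in; nothing more can be done
None
```

The job is handed in after 62 s: all six pads sit flat, boss up, in pockets of their own shape, the cover is fully shut, and the reset knob was then turned back to its zero stop; the bystanders were not touched, and hand-in returned no verdict.

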